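# Clear the ring cutter and complete the chocolate tray

## Robot

A 6-joint arm with a two-finger parallel gripper is mounted at the origin on the work surface. World frame = base frame: x ahead of the robot, y to its left, z up, the work surface at z = 0. Lengths are in m, angles in degrees, forces in N, time in s.
With the tool pointing down it reaches from about 0.225 to 0.725 m from the base axis. Payload 3.1 kg.
Tool frame: the origin (TCP) lies on the centre line of the jaws, within the pads' length; the fingertips stand ahead of it and the grasp point (between the pads) lies 6 mm ahead of it (tip_extent is the z of the fingertips in the tool frame, in m); z points along the fingers, y is the direction in which the jaws open and shut (so a half turn about z gives the same grasp; the last joint's range is limited). The gripper opens to 85 mm and grips with 20 to 120 N. Pads are 22 mm wide; open, the fingers measure 114 mm over their backs; the gripper's body (76 mm by 85 mm) begins 54 mm behind the grasp point. The pads swing forward as they close: fully open they stand 13 mm farther back than shut.
Start: joints at [-78.713, 2.75, 5.684, 92.934, 0, 82.678], TCP at [0.168, -0.498, 0.228] pointing down, gripper open.
Joint ranges: [-166.93, 166.93], [-56.73, 111.36], [-69.38, 81.34], [-121.58, 131.49], [-85.45, 84.26], [-180, 180]. Speed limits (degrees/s): [159.86, 159.86, 180, 180, 180, 180].

## Interface

Orientations are given as [roll, pitch, yaw] about the fixed x, y, z axes, in that order (R = Rz(yaw) Ry(pitch) Rx(roll)).
In Python, from station import get_obs, snapshot, hand_in, silhouettes, tip_extent gives the robot as it stands.
- The arm moves only by the shell command python3 -m jog 'ROWS'. ROWS is JSON, a list of rows, each an object of numbers: "ax", "ay", "az": the turn, a rotation vector about the tool's x, y, z in rad; "tx", "ty", "tz": the shift along the tool's x, y, z in m; "claw": the gripper command: -1 is fully open, 1 is shut, values between are in proportion. In form: [{"ax": .., "ay": .., "az": .., "tx": .., "ty": .., "tz": .., "claw": ..}, ...]. A call has exactly 8 rows; each row shifts and turns the commanded pose from where the row before left it, along the tool's axes as they then stand; what a row does not reach is not made up. A row lasts 1/10 s, in which the tool goes at most 50 mm and 8.59 degrees, less where a joint would pass 70% of its speed; a pose out of reach is approached as far as the arm can. A call with a gripper value outside its range is refused whole. The fingers move at their own pace and stop on an object; the grip force is fixed at half the most. Time passes only in rows, so rows that do not move let the fingers close, or fill a call up. It gives the time, the measured TCP pose, the force and the opening at its end, in the units of the state.
- get_obs(): the state, without advancing time (a new reading comes with each control period).
- snapshot(name): name is "scene" or "top" or "wrist"; returns a dict with "pixels" (400x640x3 uint8, red, green, blue), "fov_y" (degrees; the focal length in pixels is half the picture's height over the tangent of half this angle, whatever the lens; pixels are square), "cx", "cy" (the principal point, pixels), "rvec" (rotation vector, rad) and "tvec" (3), from world to camera coordinates, as OpenCV has them. Camera axes: x right, y down, z forward; pixel columns grow to the right and rows downward; lengths in m; the calibration is good to about 2 mm. The wrist camera is an equidistant fisheye: a pixel r from the principal point sees the ray r / f radians off the axis. A picture is of the moment at which its call begins. There is no depth.
- hand_in(): hands the job in, once; it reports no verdict.
Trained networks look in the newest picture that a camera, given by its name, has taken for a name from the list of things; names that differ only in an ending like _2 or _b are one class to them, and where a whole thing is asked for, a point or a joint stands for the part that bears it (a point fixed in the world has none). Each returns a list of dicts, best first, with "p" (0 to 1); they miss things now and then, are a little off and sometimes report something else, mostly with a low value. They report only what shows in the picture. A call takes as long as a camera call. They do not tell look-alikes from the thing itself.
- silhouettes(camera, target): "pixels" (400x640 bool, what is visible of it) and "box" ([centre column, centre row, width, height] in pixels, round what is visible of it).
The state is a dict: "time": time; "joint_positions": joint angles; "joint_vel": joint speeds; "effort": joint torques, N m; "tool_pos": TCP position; "ee_rot": TCP orientation; "wrist_force": force on the tool from outside, world axes, zero at the start; "ft_torque": the same for the moment, N m; "finger_gap": finger opening in m.
Only numpy, scipy, OpenCV 4.12 (cv2) and the standard library are available. Lean on these libraries where they do the work, as an engineer would, in place of code of your own. Each camera call takes 0.05 s, during which the arm holds its last target.

## Task

Someone left the steel ring cutter standing in the packing tray, in the pocket meant for the last chocolate. Take it out and stand it upright on the blue mat, then pick the orange-topped chocolate from the sheet pan and set it flat and squarely in the pocket you have cleared. Lower both into place rather than dropping them, and leave the other chocolates where they are.

Things in the scene. Friction and masses are not known exactly. Their poses are not given: they have to be found in the camera images.
- orange_choc: Square dark chocolate, 36 x 36 mm and 28 mm tall, about 35 g, with an orange top crossed by two dark lines; it lies on the white paper of an aluminium sheet pan (330 x 240 mm, papered floor 3 mm above the table, rim 22 mm high), between or beside a green and a white one. This is the one to pack. Origin at the centre of its underside; z up, x and y along its sides.
- ring_cutter: Plain steel ring (round pastry cutter), open at both ends, 50 mm outside diameter, 3 mm wall, 45 mm tall, about 90 g. At the start it stands upright in one of the three tray pockets, which is the pocket to fill. Origin at the centre of its lower rim; z up along its axis.
- pack_tray: Shallow cardboard-brown packing tray, fixed, 238 mm (its x) by 82 mm (its y), with three square pockets in a row along its x, centred at x = -78, 0 and +78 mm, y = 0. Pocket floors lie 3 mm above the table; the outer walls and the ridges between are 4 mm thick and rise 10 mm above the table; each pocket is 74 mm square inside. Two pockets already hold a chocolate each. Origin at the centre of its underside, at table height.
- tool_mat: Blue mat for tools, fixed, 150 x 150 mm, 4 mm thick, flat. Origin at the centre of its underside, at table height; x and y along its sides.
- green_choc: Square dark chocolate, 36 x 36 mm and 28 mm tall, about 35 g, with a green top crossed by two dark lines; it lies on the sheet pan; the three chocolates on the pan lie in a row along the pan's long side (roughly world x), about 75 mm apart. Leave it alone. Origin at the centre of its underside; z up, x and y along its sides.
- white_choc: Square dark chocolate, 36 x 36 mm and 28 mm tall, about 35 g, with a white top crossed by two dark lines; it lies on the sheet pan. Leave it alone. Origin at the centre of its underside; z up, x and y along its sides.
- packed_green: Square dark chocolate, 36 x 36 mm and 28 mm tall, about 35 g, with a green top crossed by two dark lines; already packed in a tray pocket. Leave it alone. Origin at the centre of its underside; z up, x and y along its sides.
- packed_white: Square dark chocolate, 36 x 36 mm and 28 mm tall, about 35 g, with a white top crossed by two dark lines; already packed in a tray pocket. Leave it alone. Origin at the centre of its underside; z up, x and y along its sides.
Things that resemble listed ones, but are neither listed nor needed, are in the scene too. Leave any pink, purple or yellow look-alike of the orange_choc alone.

How it is judged (in metres and radians):
On the way, in this order (a step that is already met when the one before it is completed fails the run):
1. the ring cutter is lowered onto the blue mat: its lower rim within 20 mm of the mat while still held (x of ring_cutter in the frame of tool_mat between -0.065 and 0.065 m and y of ring_cutter in the frame of tool_mat between -0.065 and 0.065 m and z of ring_cutter in the frame of tool_mat below 0.024 m and contact force between the fingers and ring_cutter above 0.3 N), for 0.02 s.
2. the ring cutter stands on the blue mat, let go (x of ring_cutter in the frame of tool_mat between -0.065 and 0.065 m and y of ring_cutter in the frame of tool_mat between -0.065 and 0.065 m and z of ring_cutter in the frame of tool_mat between 0 and 0.008 m and angle between ring_cutter's own z axis and vertical below 0.17 rad and contact force between the fingers and ring_cutter below 0.1 N and linear speed of ring_cutter below 0.02 m/s), for 0.2 s.
3. the orange-topped chocolate is lowered into the cleared pocket: its underside within 20 mm of the pocket floor while still held ((x of orange_choc in the frame of pack_tray between -0.098 and -0.058 m or x of orange_choc in the frame of pack_tray between -0.02 and 0.02 m or x of orange_choc in the frame of pack_tray between 0.058 and 0.098 m) and y of orange_choc in the frame of pack_tray between -0.02 and 0.02 m and z of orange_choc in the frame of pack_tray below 0.023 m and contact force between the fingers and orange_choc above 0.3 N), for 0.02 s.
At the end, for the whole second after the job is handed in: Orange chocolate flat in the cleared pocket, within 16 mm of its centre along each tray axis, upright (7 deg), square to the tray (15 deg); ring cutter upright (10 deg) on the blue mat, within 65 mm of its centre along each side; both at rest; the other four chocolates not moved 20 mm ((x of orange_choc in the frame of pack_tray between -0.094 and -0.062 m or x of orange_choc in the frame of pack_tray between -0.016 and 0.016 m or x of orange_choc in the frame of pack_tray between 0.062 and 0.094 m) and y of orange_choc in the frame of pack_tray between -0.016 and 0.016 m and z of orange_choc in the frame of pack_tray between 0 and 0.006 m and angle between orange_choc's own z axis and vertical below 0.12 rad and (angle between the x axis of orange_choc and the x axis of pack_tray, either way round below 0.26 rad or angle between the x axis of orange_choc and the y axis of pack_tray, either way round below 0.26 rad) and linear speed of each of orange_choc, ring_cutter below 0.02 m/s and x of ring_cutter in the frame of tool_mat between -0.065 and 0.065 m and y of ring_cutter in the frame of tool_mat between -0.065 and 0.065 m and z of ring_cutter in the frame of tool_mat between 0 and 0.008 m and angle between ring_cutter's own z axis and vertical below 0.17 rad); the robot touches nothing.
It fails at once if the green chocolate on the pan is pushed more than 20 mm from its place (distance of green_choc from where it was at the start of the episode above 0.02 m).
It fails at once if the white chocolate on the pan is pushed more than 20 mm from its place (distance of white_choc from where it was at the start of the episode above 0.02 m).
It fails at once if the packed green chocolate in the tray is pushed more than 20 mm from its place (distance of packed_green from where it was at the start of the episode above 0.02 m).
It fails at once if the packed white chocolate in the tray is pushed more than 20 mm from its place (distance of packed_white from where it was at the start of the episode above 0.02 m).
It also fails if it takes over 54 s, if anything falls off the work surface, if the arm or the gripper's body presses on something with over 40 N, if the wrist force passes 120 N, or if a joint passes its speed limit or range.

## Working session

There is one attempt and no reset: what is moved stays moved. The work goes in short steps, Python scripts to look and compute and a shell command to move; the robot and the scene stay as the last step left them, time stands still between calls to the robot, and variables do not carry over. Pictures are saved under pics/ and viewed, and the job is handed in when it is done.

```bash
ls; mkdir -p pics; cat > h.py <<'E'
import numpy as np, cv2
from station import *
def snap(n,fn=None):
    s=snapshot(n)
    if fn: cv2.imwrite('pics/'+fn,s['pixels'][:,:,::-1])
    return s
def cal(s):
    h=s['pixels'].shape[0]; f=h/2/np.tan(np.radians(s['fov_y'])/2)
    R=cv2.Rodrigues(np.array(s['rvec'],float))[0]; t=np.array(s['tvec'],float).ravel()
    return f,R,t
def back(s,u,v,z,fish=False):
    f,R,t=cal(s); x=(u-s['cx'])/f; y=(v-s['cy'])/f
    if fish:
        r=np.hypot(x,y); k=np.sin(r)/r if r>1e-9 else 1; d=np.array([x*k,y*k,np.cos(r)])
    else: d=np.array([x,y,1.])
    C=-R.T@t; d=R.T@d
    return C+d*(z-C[2])/d[2]
def proj(s,p,fish=False):
    f,R,t=cal(s); c=R@np.asarray(p,float)+t
    if fish:
        r=np.hypot(c[0],c[1]); th=np.arctan2(r,c[2]); k=th/r if r>1e-9 else 1/c[2]
        return np.array([s['cx']+f*c[0]*k,s['cy']+f*c[1]*k])
    return np.array([s['cx']+f*c[0]/c[2],s['cy']+f*c[1]/c[2]])
E
python3 - <<'E'
from h import *
print(get_obs()); print(tip_extent)
for n in ['top','scene','wrist']:
    s=snap(n,n+'0.png'); print(n,s['fov_y'],s['cx'],s['cy'],s['rvec'],s['tvec'])
    for t in ['orange_choc','ring_cutter','pack_tray','tool_mat']:
        print(t,[(round(d['p'],2),np.round(d['box'],1).tolist()) for d in silhouettes(n,t)])
E
```

```text
pics
{'time': 0.0, 'joint_positions': array([-7.87136872e+01,  2.78989011e+00,  5.59089892e+00,  9.29335130e+01,
       -1.32288896e-03,  8.26784158e+01]), 'joint_vel': array([ 0.08824071, -0.02758369,  0.00878826,  0.0603153 ,  0.02545238,
       -0.07832719]), 'effort': array([-6.67769418e-04, -3.38783991e+01,  3.20014608e+01,  2.03080958e-02,
       -3.14536810e-04, -7.03075656e-06]), 'tool_pos': array([ 0.16738744, -0.49694353,  0.22713818]), 'ee_rot': array([-1.79868408e+02, -1.55739922e-02,  1.86078807e+01]), 'wrist_force': array([ 0.12268701, -0.01326738, -0.29163102]), 'ft_torque': array([-0.0102993 , -0.01205744,  0.00977485]), 'finger_gap': 0.08563098550769754}
0.025
top 54.50546126294492 331.27257621967425 198.65645834310206 [ 2.22710197 -2.16552628  0.08483185] [0.02409332 0.4950618  0.93677102]
orange_choc [(0.73, [405.2, 269.1, 22.9, 16.1]), (0.7, [356.8, 228.8, 14.7, 15.2]), (0.66, [433.6, 206.3, 22.0, 16.3]), (0.59, [450.7, 282.1, 21.8, 17.9])]
ring_cutter [(0.65, [299.8, 198.8, 20.4, 19.4]), (0.63, [207.2, 177.3, 63.6, 60.5])]
pack_tray [(0.91, [301.9, 165.1, 36.5, 97.8])]
tool_mat [(0.84, [205.6, 176.8, 62.8, 60.9])]
scene 56.799767351687514 320.736423828097 200.73176823729904 [ 2.02718721  0.8333582  -0.46488365] [-0.37661069 -0.13603675  1.15748911]
orange_choc [(0.72, [225.5, 262.9, 21.6, 23.5]), (0.72, [281.1, 214.4, 23.2, 21.9]), (0.71, [161.3, 232.4, 25.0, 19.5]), (0.56, [215.6, 219.8, 17.1, 18.8]), (0.38, [368.2, 225.9, 105.2, 49.9])]
ring_cutter [(0.85, [340.9, 196.0, 23.9, 26.0]), (0.69, [368.7, 222.9, 103.2, 52.6])]
pack_tray [(0.32, [227.9, 262.2, 23.0, 26.5])]
tool_mat [(0.86, [411.4, 178.6, 77.2, 35.0])]
wrist 65.70646984690485 315.2196959701323 200.52648202121767 [-2.36627734  1.69980149  0.23240841] [-0.52504073 -0.03552885  0.37859796]
orange_choc [(0.71, [168.2, 24.3, 40.4, 36.6]), (0.7, [114.2, 4.8, 26.7, 9.3])]
ring_cutter []
pack_tray []
tool_mat []
```

View pics/top0.png

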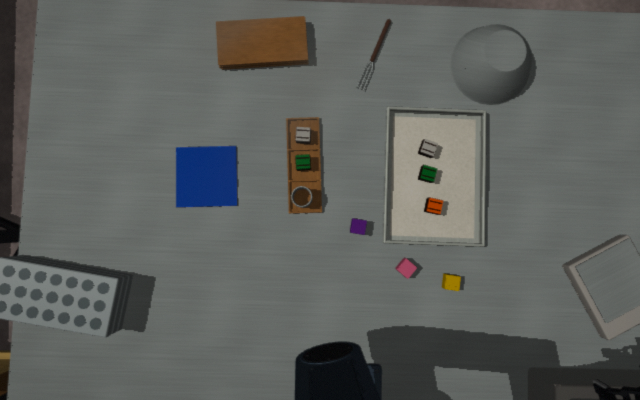

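View pics/scene0.png

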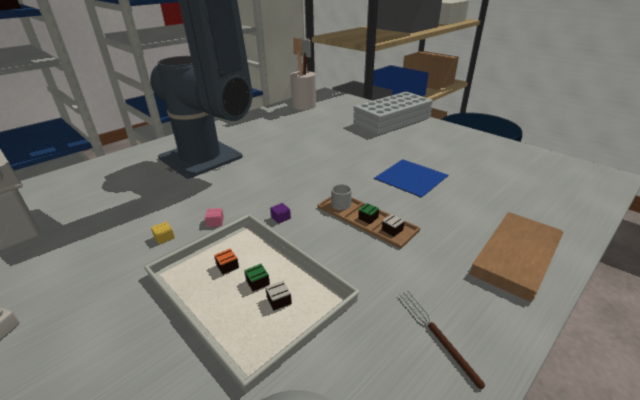

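View pics/wrist0.png

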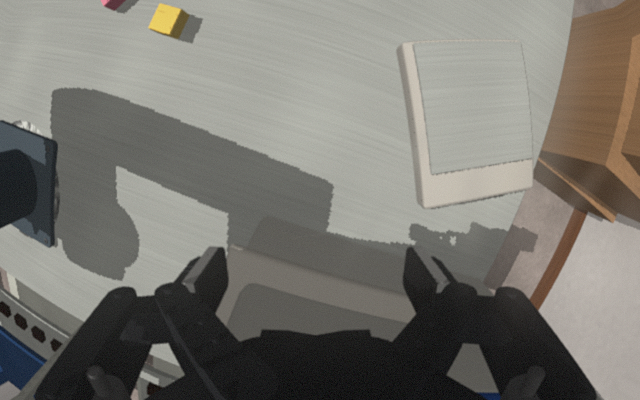

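Candidates for the orange choc in the top view are orange (435,206), green (428,174) and white (428,148) on the pan, and pink (407,268), yellow (452,282) and purple (358,227) off it. By the description I choose (435,206). The only ring is at (302,197), in the tray's lower pocket. The mat is at (207,177).

```bash
python3 - <<'E'
from h import *
s=snap('top'); im=s['pixels']
c=im[180:232,410:462]; c2=im[112:220,280:330]
a=cv2.resize(c,None,fx=7,fy=7,interpolation=cv2.INTER_NEAREST)
b=cv2.resize(c2,None,fx=5,fy=5,interpolation=cv2.INTER_NEAREST)
H=max(a.shape[0],b.shape[0]); o=np.zeros((H,a.shape[1]+b.shape[1],3),np.uint8); o[:a.shape[0],:a.shape[1]]=a; o[:b.shape[0],a.shape[1]:]=b
cv2.imwrite('pics/crop1.png',o[:,:,::-1])
hsv=cv2.cvtColor(im,cv2.COLOR_RGB2HSV)
m=cv2.inRange(hsv,(5,170,110),(18,255,255)); m[:180]=0;m[235:]=0;m[:,:400]=0;m[:,480:]=0
ys,xs=np.where(m); print('orange',xs.mean(),ys.mean(),len(xs), cv2.minAreaRect(np.c_[xs,ys].astype(np.float32)))
print(back(s,xs.mean(),ys.mean(),.031))
R=cv2.minAreaRect(np.c_[xs,ys].astype(np.float32))
for p in cv2.boxPoints(R): print(' ',back(s,*p,.031)[:2])
for t in ['pack_tray','tool_mat','ring_cutter']:
    for d in silhouettes('top',t):
        ys,xs=np.where(d['pixels']); R=cv2.minAreaRect(np.c_[xs,ys].astype(np.float32)); z={'pack_tray':.008,'tool_mat':.004,'ring_cutter':.048}[t]
        print(t,d['p'],R); P=np.array([back(s,*p,z)[:2] for p in cv2.boxPoints(R)]); print(np.round(P,4).tolist(),P.mean(0))
        e=P[1]-P[0];e2=P[2]-P[1];print(np.linalg.norm(e),np.degrees(np.arctan2(e[1],e[0])),np.linalg.norm(e2))
s=snap('scene')
for t in ['ring_cutter','orange_choc']:
    for d in silhouettes('scene',t):
        u,v,w,h=d['box']; print(t,d['p'],back(s,u,v,.0255 if t[0]=='r' else .017))
E
```

```text
orange 434.61783439490443 205.43949044585986 157 ((434.6153869628906, 205.423095703125), (13.924245834350586, 13.532012939453125), 11.309932708740234)
[ 0.48389794 -0.21217032  0.031     ]
  [ 0.47063668 -0.19252793]
  [ 0.50294901 -0.19858493]
  [ 0.49726961 -0.23184619]
  [ 0.46496676 -0.22571379]
pack_tray 0.95 ((303.7138671875, 164.41314697265625), (96.88353729248047, 35.17634582519531), 88.45184326171875)
[[0.6971, 0.1596], [0.7023, 0.0718], [0.4602, 0.0583], [0.4555, 0.1447]] [0.57876327 0.10860403]
0.08789516982094199 -86.60152510045516 0.2424677991978702
tool_mat 0.9 ((206.0, 176.0), (60.0, 60.0), 90.0)
[[0.6151, 0.4275], [0.6196, 0.2789], [0.47, 0.2725], [0.4659, 0.4196]] [0.54264298 0.34960473]
0.14866642119265 -88.24517957020906 0.14970339804987587
ring_cutter 0.49 ((301.8000183105469, 196.6000213623047), (22.360679626464844, 20.57182502746582), 63.43495178222656)
[[0.5069, 0.1422], [0.53, 0.0994], [0.4832, 0.0743], [0.4602, 0.117]] [0.49506157 0.10823575]
0.04864301815517983 -61.60801267408242 0.05311936932658719
ring_cutter 0.7 [0.495308   0.10830631 0.0255    ]
orange_choc 0.88 [ 0.432937   -0.03202818  0.017     ]
orange_choc 0.77 [ 0.33662954 -0.15314034  0.017     ]
orange_choc 0.73 [ 0.29961427 -0.26248664  0.017     ]
```

View pics/crop1.png

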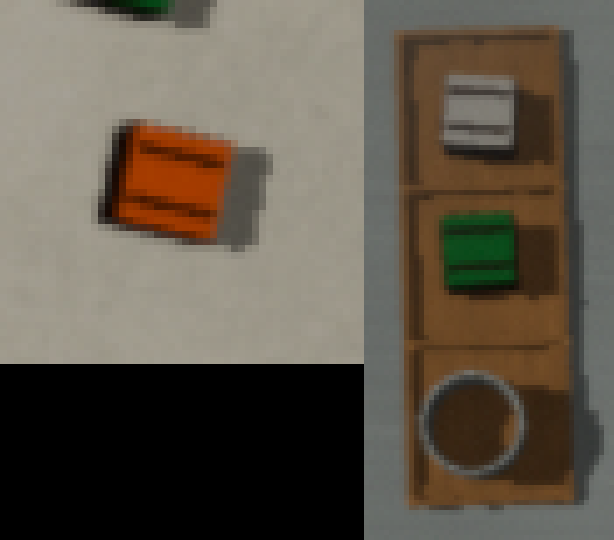

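```bash
python3 -m jog '[{"az":-0.12},{"az":-0.12},{"az":-0.12},{"az":-0.12},{"az":-0.12},{"az":-0.12},{"az":-0.12},{"az":-0.12}]' && python3 -m jog '[{"az":-0.12},{"az":-0.12},{"az":-0.12},{"az":-0.12},{"az":-0.12},{"az":-0.12},{"az":-0.12},{"az":-0.12}]' && python3 -m jog '[{"az":-0.12},{"az":-0.12},{"az":-0.12},{"az":-0.12},{"az":-0.12},{"az":-0.12},{"az":-0.12},{"az":-0.12}]'
cat > go.py <<'E'
import sys
from h import *
from scipy.spatial.transform import Rotation as Ro
# target x y z yaw -> tool-frame shift (at current orientation) and turn
x,y,z,yaw=map(float,sys.argv[1:5])
o=get_obs(); R=Ro.from_euler('xyz',o['ee_rot'],degrees=True)
d=R.inv().apply(np.array([x,y,z])-o['tool_pos'])
T=Ro.from_euler('xyz',[180,0,yaw],degrees=True)
print('t',o['time'],'pos',np.round(o['tool_pos'],4),'rot',np.round(o['ee_rot'],2),'gap',round(o['finger_gap'],4),'F',np.round(o['wrist_force'],2))
print('shift',np.round(d,4),'turn',np.round((R.inv()*T).as_rotvec(),4))
E
python3 go.py 0.495 0.108 0.15 183.2
```

```text
t 1.1 pos [ 0.1675 -0.4976  0.2283] rot [180.    -0.    18.61] gap 0.0855 F [ 0.29  0.79 -0.37]
shift [ 0.5036 -0.4694  0.0783] turn [ 0.      0.     -2.8727]$[0]: bad value
```

```bash
python3 -m jog '[{"ax":0,"ay":0,"az":-0.12,"tx":0,"ty":0,"tz":0,"claw":-1},{"ax":0,"ay":0,"az":-0.12,"tx":0,"ty":0,"tz":0,"claw":-1},{"ax":0,"ay":0,"az":-0.12,"tx":0,"ty":0,"tz":0,"claw":-1},{"ax":0,"ay":0,"az":-0.12,"tx":0,"ty":0,"tz":0,"claw":-1},{"ax":0,"ay":0,"az":-0.12,"tx":0,"ty":0,"tz":0,"claw":-1},{"ax":0,"ay":0,"az":-0.12,"tx":0,"ty":0,"tz":0,"claw":-1},{"ax":0,"ay":0,"az":-0.12,"tx":0,"ty":0,"tz":0,"claw":-1},{"ax":0,"ay":0,"az":-0.12,"tx":0,"ty":0,"tz":0,"claw":-1}]'; python3 go.py 0.495 0.108 0.15 183.2
```

```text
time: 1.9
tool_pos: [0.1675, -0.4975, 0.2283]
ee_rot: [180.0, -0.0, 73.9]
wrist_force: [0.1, -0.2, 0.2]
finger_gap: 0.0853
t 1.9 pos [ 0.1675 -0.4975  0.2283] rot [180.   -0.   73.9] gap 0.0853 F [ 0.1  -0.19  0.23]
shift [0.6726 0.1467 0.0783] turn [ 0.      0.     -1.9077]
```

```bash
python3 -m jog '[{"ax":0,"ay":0,"az":-0.12,"tx":0,"ty":0,"tz":0,"claw":-1},{"ax":0,"ay":0,"az":-0.12,"tx":0,"ty":0,"tz":0,"claw":-1},{"ax":0,"ay":0,"az":-0.12,"tx":0,"ty":0,"tz":0,"claw":-1},{"ax":0,"ay":0,"az":-0.12,"tx":0,"ty":0,"tz":0,"claw":-1},{"ax":0,"ay":0,"az":-0.12,"tx":0,"ty":0,"tz":0,"claw":-1},{"ax":0,"ay":0,"az":-0.12,"tx":0,"ty":0,"tz":0,"claw":-1},{"ax":0,"ay":0,"az":-0.12,"tx":0,"ty":0,"tz":0,"claw":-1},{"ax":0,"ay":0,"az":-0.12,"tx":0,"ty":0,"tz":0,"claw":-1}]';  python3 -m jog '[{"ax":0,"ay":0,"az":-0.12,"tx":0,"ty":0,"tz":0,"claw":-1},{"ax":0,"ay":0,"az":-0.12,"tx":0,"ty":0,"tz":0,"claw":-1},{"ax":0,"ay":0,"az":-0.12,"tx":0,"ty":0,"tz":0,"claw":-1},{"ax":0,"ay":0,"az":-0.12,"tx":0,"ty":0,"tz":0,"claw":-1},{"ax":0,"ay":0,"az":-0.12,"tx":0,"ty":0,"tz":0,"claw":-1},{"ax":0,"ay":0,"az":-0.12,"tx":0,"ty":0,"tz":0,"claw":-1},{"ax":0,"ay":0,"az":-0.12,"tx":0,"ty":0,"tz":0,"claw":-1},{"ax":0,"ay":0,"az":-0.1,"tx":0,"ty":0,"tz":0,"claw":-1}]'; python3 go.py 0.495 0.108 0.19 183.2
```

```text
time: 2.7
tool_pos: [0.1675, -0.4975, 0.2283]
ee_rot: [180.0, 0.0, 128.9]
wrist_force: [-0.1, 0.5, -0.4]
finger_gap: 0.0853
time: 3.5
tool_pos: [0.1675, -0.4976, 0.2283]
ee_rot: [-180.0, -0.0, -177.3]
wrist_force: [0.1, -0.4, -0.2]
finger_gap: 0.0854
t 3.5 pos [ 0.1675 -0.4976  0.2283] rot [-180.     -0.   -177.27] gap 0.0854 F [ 0.1  -0.38 -0.22]
shift [-0.356   0.5893  0.0383] turn [-0.     -0.     -0.0082]
```

```bash
python3 -m jog '[{"ax":0,"ay":0,"az":-0.008,"tx":-0.022,"ty":0.037,"tz":0.002,"claw":-1},{"ax":0,"ay":0,"az":0,"tx":-0.022,"ty":0.037,"tz":0.002,"claw":-1},{"ax":0,"ay":0,"az":0,"tx":-0.022,"ty":0.037,"tz":0.002,"claw":-1},{"ax":0,"ay":0,"az":0,"tx":-0.022,"ty":0.037,"tz":0.002,"claw":-1},{"ax":0,"ay":0,"az":0,"tx":-0.022,"ty":0.037,"tz":0.002,"claw":-1},{"ax":0,"ay":0,"az":0,"tx":-0.022,"ty":0.037,"tz":0.002,"claw":-1},{"ax":0,"ay":0,"az":0,"tx":-0.022,"ty":0.037,"tz":0.002,"claw":-1},{"ax":0,"ay":0,"az":0,"tx":-0.022,"ty":0.037,"tz":0.002,"claw":-1}]'; python3 -m jog '[{"ax":0,"ay":0,"az":0,"tx":-0.022,"ty":0.037,"tz":0.002,"claw":-1},{"ax":0,"ay":0,"az":0,"tx":-0.022,"ty":0.037,"tz":0.002,"claw":-1},{"ax":0,"ay":0,"az":0,"tx":-0.022,"ty":0.037,"tz":0.002,"claw":-1},{"ax":0,"ay":0,"az":0,"tx":-0.022,"ty":0.037,"tz":0.002,"claw":-1},{"ax":0,"ay":0,"az":0,"tx":-0.022,"ty":0.037,"tz":0.002,"claw":-1},{"ax":0,"ay":0,"az":0,"tx":-0.022,"ty":0.037,"tz":0.002,"claw":-1},{"ax":0,"ay":0,"az":0,"tx":-0.022,"ty":0.037,"tz":0.002,"claw":-1},{"ax":0,"ay":0,"az":0,"tx":0,"ty":0.02,"tz":0.002,"claw":-1}]'; python3 go.py 0.495 0.108 0.1 183.2
python3 - <<'E'
from h import *
s=snap('wrist','w1.png')
for t in ['ring_cutter','pack_tray','orange_choc','tool_mat']:
  for d in silhouettes('wrist',t):
    u,v,w,h=d['box']; z=dict(ring_cutter=.0255,pack_tray=.008,orange_choc=.031,tool_mat=.004)[t]
    print(t,d['p'],np.round(d['box']),back(s,u,v,z,True))
E
```

```text
time: 4.3
tool_pos: [0.329, -0.1916, 0.2125]
ee_rot: [-180.0, 0.1, -177.1]
wrist_force: [0.4, 0.3, -0.2]
finger_gap: 0.0854
time: 5.1
tool_pos: [0.4695, 0.0963, 0.1957]
ee_rot: [179.9, 0.0, -176.9]
wrist_force: [-0.1, -0.9, -1.2]
finger_gap: 0.0856
t 5.1 pos [0.4695 0.0963 0.1957] rot [ 1.7995e+02  5.0000e-02 -1.7691e+02] gap 0.0856 F [-0.09 -0.88 -1.2 ]
shift [-0.026   0.0102  0.0958] turn [ 0.0009  0.0008 -0.0019]
ring_cutter 0.82 [327. 208.  50.  58.] [0.49663604 0.10973877 0.0255    ]
pack_tray 0.9 [320. 249.  80. 166.] [0.55274433 0.10640913 0.008     ]
orange_choc 0.96 [ 84. 182.  34.  31.] [ 0.47915542 -0.19553547  0.031     ]
orange_choc 0.91 [59. 50. 31. 28.] [ 0.30451779 -0.24339675  0.031     ]
orange_choc 0.71 [204. 141.  37.  36.] [ 0.42955242 -0.02240685  0.031     ]
orange_choc 0.57 [120.  61.  46.  40.] [ 0.33508621 -0.13338586  0.031     ]
tool_mat 0.79 [499. 238. 101. 107.] [0.53433406 0.34702444 0.004     ]
```

View pics/w1.png

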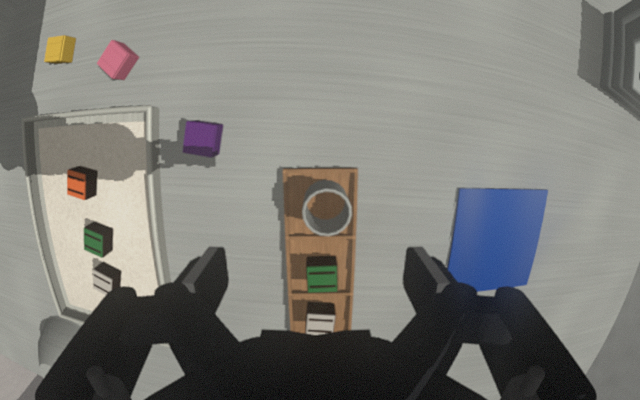

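The wrist view shows the ring at (327,208), and it agrees with the top view to about 2 mm. Next I descend over it.

```bash
python3 -m jog '[{"ax":0,"ay":0,"az":0,"tx":-0.013,"ty":0.006,"tz":0,"claw":-1},{"ax":0,"ay":0,"az":0,"tx":-0.013,"ty":0.005,"tz":0.01,"claw":-1},{"ax":0,"ay":0,"az":0,"tx":0,"ty":0,"tz":0.025,"claw":-1},{"ax":0,"ay":0,"az":0,"tx":0,"ty":0,"tz":0.03,"claw":-1},{"ax":0,"ay":0,"az":0,"tx":0,"ty":0,"tz":0.02,"claw":-1},{"ax":0,"ay":0,"az":0,"tx":0,"ty":0,"tz":0,"claw":-1},{"ax":0,"ay":0,"az":0,"tx":0,"ty":0,"tz":0,"claw":-1},{"ax":0,"ay":0,"az":0,"tx":0,"ty":0,"tz":0,"claw":-1}]'; python3 go.py 0.4957 0.1088 0.046 183.2
python3 - <<'E'
from h import *
s=snap('wrist','w2.png')
for d in silhouettes('wrist','ring_cutter'):
    u,v,w,h=d['box']
    print(d['p'],np.round(d['box']),back(s,u,v,.0255,True))
E
```

```text
time: 6.15
tool_pos: [0.4946, 0.1052, 0.1133]
ee_rot: [-180.0, 0.2, -177.1]
wrist_force: [-0.0, -0.0, -0.2]
finger_gap: 0.0853
t 6.15 pos [0.4946 0.1052 0.1133] rot [-180.      0.19 -177.13] gap 0.0853 F [-0.04 -0.03 -0.17]
shift [-0.0011  0.0035  0.0673] turn [-0.      0.0032 -0.0058]
0.57 [321. 205.  69.  79.] [0.49475846 0.10943056 0.0255    ]
```

View pics/w2.png

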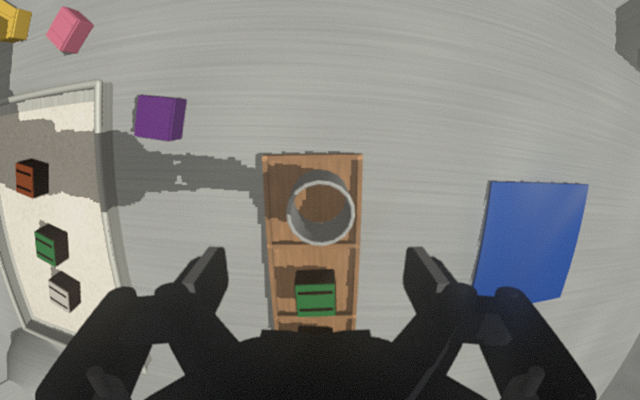

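```bash
python3 -m jog '[{"ax":0,"ay":0.003,"az":-0.006,"tx":-0.001,"ty":0.0035,"tz":0.01,"claw":-1},{"ax":0,"ay":0,"az":0,"tx":0,"ty":0,"tz":0.02,"claw":-1},{"ax":0,"ay":0,"az":0,"tx":0,"ty":0,"tz":0.02,"claw":-1},{"ax":0,"ay":0,"az":0,"tx":0,"ty":0,"tz":0.012,"claw":-1},{"ax":0,"ay":0,"az":0,"tx":0,"ty":0,"tz":0.005,"claw":-1},{"ax":0,"ay":0,"az":0,"tx":0,"ty":0,"tz":0,"claw":-1},{"ax":0,"ay":0,"az":0,"tx":0,"ty":0,"tz":0,"claw":-0.2},{"ax":0,"ay":0,"az":0,"tx":0,"ty":0,"tz":0,"claw":-0.1}]'; python3 go.py 0.4955 0.1088 0.046 183.2;python3 -c "
from h import *
print(tip_extent);snap('scene','s3.png')"
```

```text
time: 7.05
tool_pos: [0.495, 0.1094, 0.0455]
ee_rot: [180.0, -0.0, -176.7]
wrist_force: [0.4, 0.5, -0.1]
finger_gap: 0.0589
t 7.05 pos [0.495  0.1094 0.0455] rot [ 1.8000e+02 -5.0000e-02 -1.7672e+02] gap 0.0589 F [ 0.36  0.49 -0.05]
shift [-0.0005 -0.0006 -0.0005] turn [ 0.0001 -0.0008  0.0014]
0.025
```

View pics/s3.png

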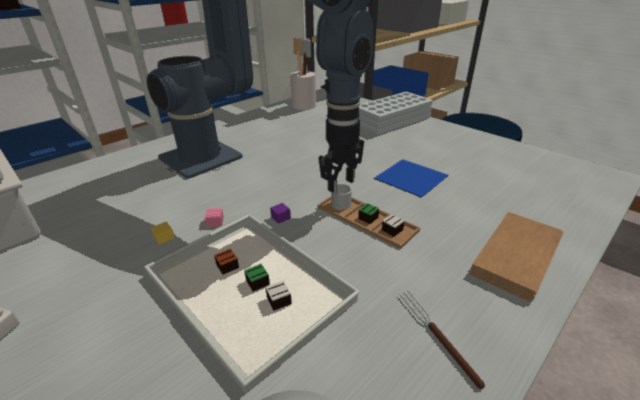

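```bash
python3 -m jog '[{"ax":0,"ay":0,"az":0,"tx":0,"ty":0,"tz":0,"claw":0.1},{"ax":0,"ay":0,"az":0,"tx":0,"ty":0,"tz":0,"claw":0.4},{"ax":0,"ay":0,"az":0,"tx":0,"ty":0,"tz":0,"claw":1},{"ax":0,"ay":0,"az":0,"tx":0,"ty":0,"tz":0,"claw":1},{"ax":0,"ay":0,"az":0,"tx":0,"ty":0,"tz":0,"claw":1},{"ax":0,"ay":0,"az":0,"tx":0,"ty":0,"tz":0,"claw":1},{"ax":0,"ay":0,"az":0,"tx":0,"ty":0,"tz":-0.008,"claw":1},{"ax":0,"ay":0,"az":0,"tx":0,"ty":0,"tz":-0.012,"claw":1}]'; python3 go.py 0.545 0.352 0.10 183.2;python3 -c "
from h import *
s=snap('scene')['pixels'][120:260,270:470]
cv2.imwrite('pics/s4.png',cv2.resize(s,None,fx=4,fy=4)[:,:,::-1])"
```

```text
time: 7.9
tool_pos: [0.4933, 0.1092, 0.0642]
ee_rot: [-180.0, -0.3, -176.7]
wrist_force: [0.5, 0.2, 0.7]
finger_gap: 0.0002
t 7.9 pos [0.4933 0.1092 0.0642] rot [-180.     -0.28 -176.72] gap 0.0002 F [0.48 0.22 0.72]
shift [-0.0654  0.2394 -0.0361] turn [-0.     -0.0049  0.0014]
```

View pics/s4.png

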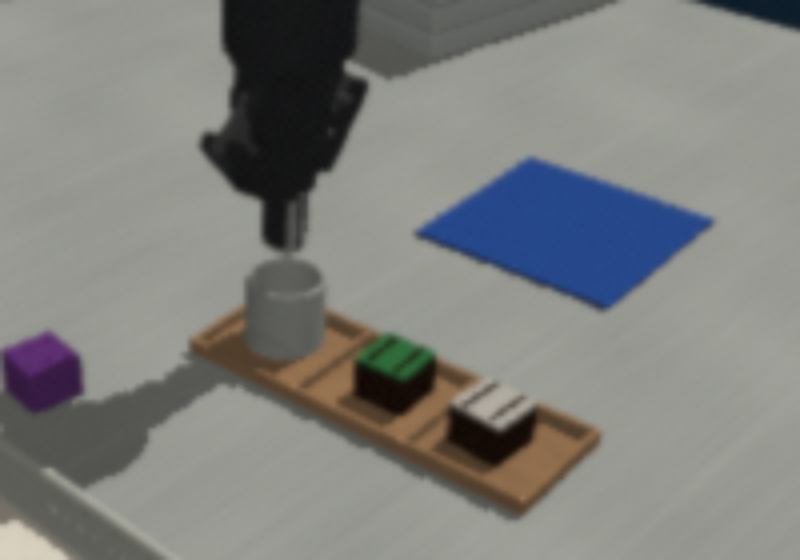

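The fingers closed on nothing (gap 0.0002). The ring still stands in its pocket, at about (285,310) in the crop. I'll check the actual fingertip position against the reported TCP.

```bash
python3 - <<'E'
from h import *
o=get_obs(); p=o['tool_pos']; print(p,o['joint_positions'],o['finger_gap'])
s=snap('scene'); im=s['pixels'][:,:,::-1].copy()
k=8; x0,y0=300,150
c=cv2.resize(im[150:222,300:390],None,fx=k,fy=k,interpolation=cv2.INTER_CUBIC)
def dot(q,col):
    a=(proj(s,q)-[x0,y0]+.5)*k; cv2.circle(c,tuple(int(i) for i in a),4,col,-1)
dot(p,(0,0,255)); dot(p+[0,0,-.025],(0,255,0)); dot(p+[0,0,.03],(255,0,255))
for a in np.linspace(0,2*np.pi,24):
    dot([.4955+.025*np.cos(a),.109+.025*np.sin(a),.048],(255,255,0))
    dot([.4955+.025*np.cos(a),.109+.025*np.sin(a),.003],(0,255,255))
cv2.imwrite('pics/s5.png',c)
t=snap('top'); im=t['pixels'][:,:,::-1]
print(proj(t,p))
cv2.imwrite('pics/t5.png',cv2.resize(im[120:220,260:370],None,fx=6,fy=6))
E
```

```text
[0.49547695 0.10940863 0.06740514] [ 4.87229780e+00  1.65080000e+00 -1.38434159e+01  7.44834409e+01
  5.37423888e-03  1.59450574e+00] 0.00040612314185811286
[300.79636055 195.81945996]
```

View pics/s5.png

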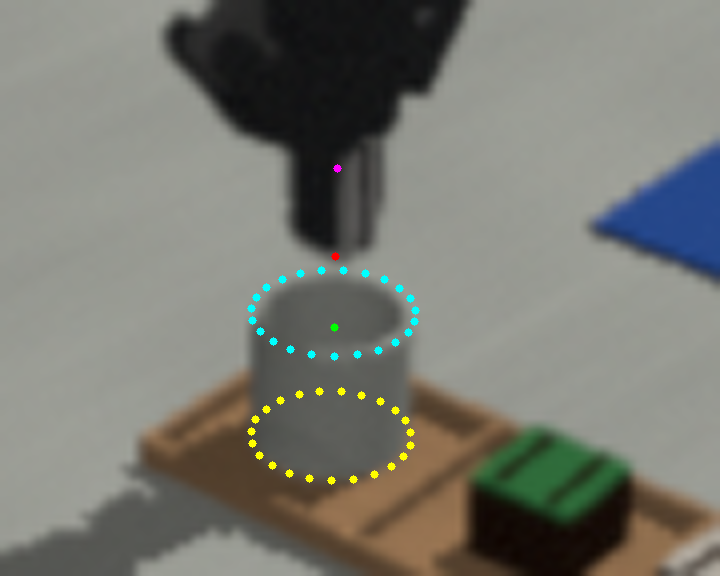

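View pics/t5.png

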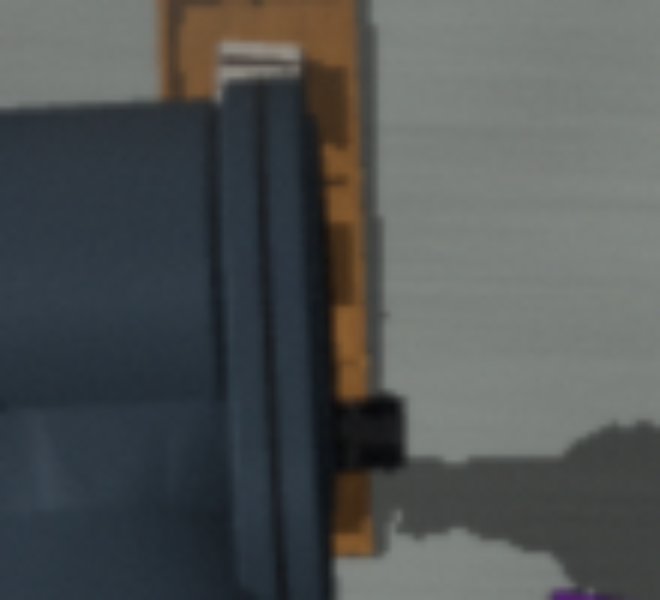

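```bash
python3 - <<'E'
from h import *
from scipy.spatial.transform import Rotation as Ro
o=get_obs(); p=o['tool_pos']; R=Ro.from_euler('xyz',o['ee_rot'],degrees=True)
s=snap('wrist'); im=s['pixels'][:,:,::-1].copy()
f,Rc,t=cal(s); print('cam pos in tool',R.inv().apply(-Rc.T@t-p),'cam z in tool',R.inv().apply(Rc.T@[0,0,1]))
for z,col in [(0,(0,0,255)),(.006,(0,255,255)),(.025,(0,255,0)),(-.03,(255,0,255))]:
    a=proj(s,p+R.apply([0,0,z]),True); print(z,a); cv2.circle(im,tuple(int(i) for i in a),3,col,-1)
cv2.imwrite('pics/w6.png',im)
E
```

```text
cam pos in tool [ 0.06812084 -0.00058779 -0.14555758] cam z in tool [-2.66786121e-01  8.08175510e-04  9.63755422e-01]
0 [316.11925787 252.45275533]
0.006 [316.07973287 247.71230605]
0.025 [315.96980041 234.57318679]
-0.03 [316.36277709 281.85594384]
```

View pics/w6.png

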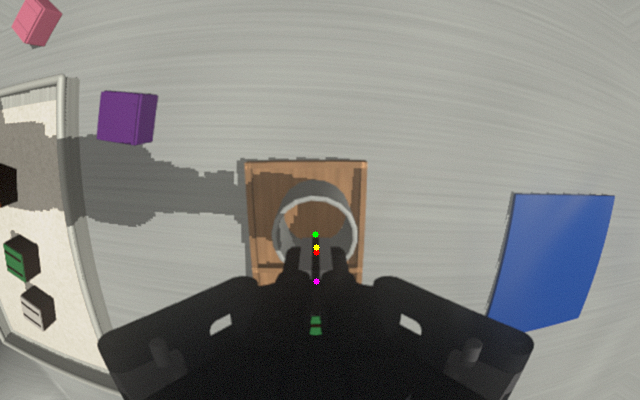

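```bash
python3 - <<'E'
from h import *
s=snap('wrist'); im=s['pixels'][:,:,::-1]
cv2.imwrite('pics/w7.png',cv2.resize(im[180:300,240:400],None,fx=5,fy=5,interpolation=cv2.INTER_CUBIC))
s=snap('scene'); f,R,t=cal(s); print(-R.T@t)
E
```

```text
[ 1.00765941 -0.46351336  0.51951951]
```

View pics/w7.png

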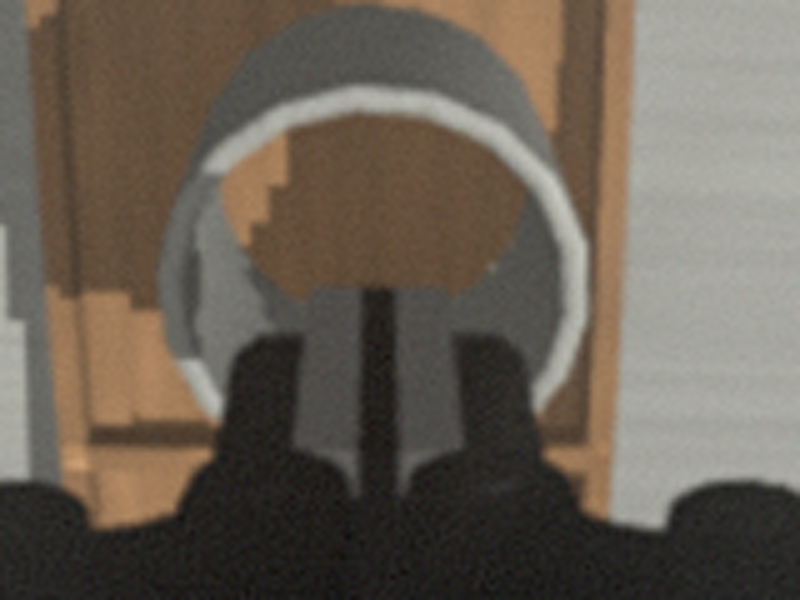

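```bash
python3 - <<'E'
from h import *
f=200/np.tan(np.radians(65.70646984690485/2)); cx,cy=315.22,200.53
C=np.array([.0681,-.0006,-.1456]); zc=np.array([-.2668,.0008,.9638]);
# cam x right ~ +/- tool y ; y down = toward -x,-z
o=get_obs()
from scipy.spatial.transform import Rotation as Ro
s=snap('wrist'); _,Rc,t=cal(s); R=Ro.from_euler('xyz',o['ee_rot'],degrees=True).as_matrix()
M=R.T@Rc.T; C=R.T@(-Rc.T@t-o['tool_pos'])
def ray(u,v):
    x=(u-s['cx'])/f;y=(v-s['cy'])/f;r=np.hypot(x,y);k=np.sin(r)/r
    return M@np.array([x*k,y*k,np.cos(r)])
for n,(u,v) in dict(shut=(315.6,237.6),openL=(218,248),openR=(410,248)).items():
    d=ray(u,v)
    for xx in (.011,0,-.011): print(n,xx,np.round(C+d*(xx-C[0])/d[0],4))
E
python3 - <<'E'
import cv2
im=cv2.imread('pics/w2.png')[220:340,160:320]
cv2.imwrite('pics/w2c.png',cv2.resize(im,None,fx=5,fy=5,interpolation=cv2.INTER_CUBIC))
E
```

```text
shut 0.011 [ 0.011  -0.0003 -0.0064]
shut 0 [ 0.     -0.0002  0.0204]
shut -0.011 [-0.011  -0.0002  0.0472]
openL 0.011 [ 0.011  -0.0449 -0.0204]
openL 0 [ 0.     -0.0535  0.0037]
openL -0.011 [-0.011  -0.062   0.0278]
openR 0.011 [ 0.011   0.0428 -0.0204]
openR 0 [0.     0.0511 0.0037]
openR -0.011 [-0.011   0.0595  0.0278]
```

View pics/w2c.png

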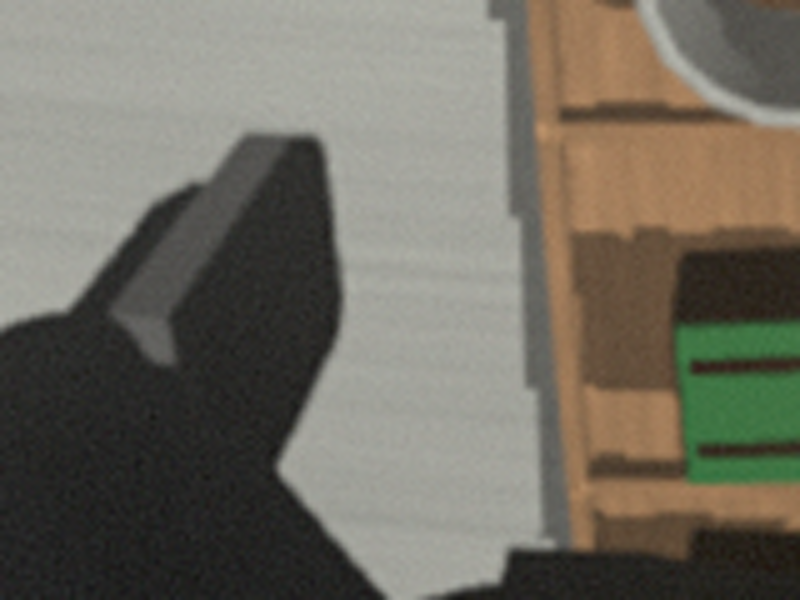

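The wrist and scene views agree with each other, and the 13 mm swing fits too. The real fingertips sit about 6 mm behind the reported TCP when shut and about 20 mm behind when open, not 25 mm ahead as tip_extent says. So I have to go roughly 30–37 mm lower: I'll open, then descend to reported z≈0.010.

```bash
python3 -m jog '[{"ax":0,"ay":0,"az":0,"tx":0,"ty":0,"tz":-0.005,"claw":-1},{"ax":0,"ay":0,"az":0,"tx":0,"ty":0,"tz":0,"claw":-1},{"ax":0,"ay":0,"az":0,"tx":0,"ty":0,"tz":0,"claw":-1},{"ax":0,"ay":0,"az":0,"tx":0,"ty":0,"tz":0,"claw":-1},{"ax":0,"ay":0,"az":0,"tx":0,"ty":0,"tz":0,"claw":-1},{"ax":0,"ay":0,"az":0,"tx":0,"ty":0,"tz":0,"claw":-1},{"ax":0,"ay":0,"az":0,"tx":0,"ty":0,"tz":0,"claw":-1},{"ax":0,"ay":0,"az":0,"tx":0,"ty":0,"tz":0,"claw":-1}]'; python3 go.py 0.4955 0.109 0.01 183.2
```

```text
time: 9.05
tool_pos: [0.4941, 0.1093, 0.0693]
ee_rot: [-180.0, -0.2, -176.7]
wrist_force: [-0.8, -0.3, -0.2]
finger_gap: 0.0852
t 9.05 pos [0.4941 0.1093 0.0693] rot [-180.     -0.18 -176.72] gap 0.0852 F [-0.79 -0.33 -0.19]
shift [-0.0016 -0.0004  0.0593] turn [-0.     -0.0031  0.0013]
```

```bash
python3 -m jog '[{"ax":0,"ay":0,"az":0,"tx":0,"ty":0,"tz":0.02,"claw":-1},{"ax":0,"ay":0,"az":0,"tx":0,"ty":0,"tz":0.02,"claw":-1},{"ax":0,"ay":0,"az":0,"tx":0,"ty":0,"tz":0.014,"claw":-1},{"ax":0,"ay":0,"az":0,"tx":0,"ty":0,"tz":0.006,"claw":-1},{"ax":0,"ay":0,"az":0,"tx":0,"ty":0,"tz":0,"claw":-1},{"ax":0,"ay":0,"az":0,"tx":0,"ty":0,"tz":0,"claw":-0.3},{"ax":0,"ay":0,"az":0,"tx":0,"ty":0,"tz":0,"claw":-0.2},{"ax":0,"ay":0,"az":0,"tx":0,"ty":0,"tz":0,"claw":-0.1}]'; python3 go.py 0.4955 0.109 0.01 183.2;python3 -c "
from h import *
s=snap('scene')['pixels'][120:260,270:470]
cv2.imwrite('pics/s8.png',cv2.resize(s,None,fx=4,fy=4)[:,:,::-1])"
```

```text
time: 9.85
tool_pos: [0.4953, 0.1094, 0.011]
ee_rot: [180.0, -0.0, -176.7]
wrist_force: [0.7, -0.2, 0.1]
finger_gap: 0.049
t 9.85 pos [0.4953 0.1094 0.011 ] rot [ 180.     -0.   -176.73] gap 0.049 F [ 0.65 -0.18  0.11]
shift [-0.0002 -0.0004  0.001 ] turn [ 0.0001 -0.      0.0013]
```

View pics/s8.png

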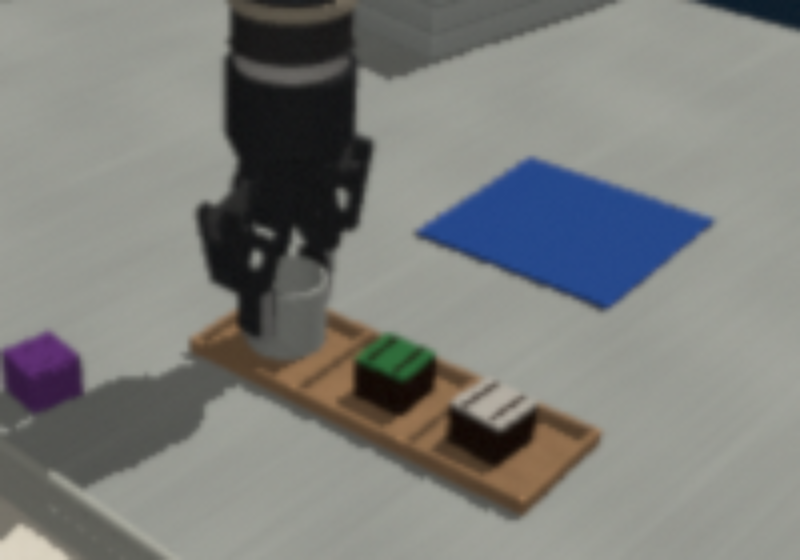

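The fingers now straddle the ring, with the tips roughly two thirds of the way down it. Close and lift.

```bash
python3 -m jog '[{"ax":0,"ay":0,"az":0,"tx":0,"ty":0,"tz":0,"claw":0.3},{"ax":0,"ay":0,"az":0,"tx":0,"ty":0,"tz":0,"claw":1},{"ax":0,"ay":0,"az":0,"tx":0,"ty":0,"tz":0,"claw":1},{"ax":0,"ay":0,"az":0,"tx":0,"ty":0,"tz":0,"claw":1},{"ax":0,"ay":0,"az":0,"tx":0,"ty":0,"tz":-0.005,"claw":1},{"ax":0,"ay":0,"az":0,"tx":0,"ty":0,"tz":-0.015,"claw":1},{"ax":0,"ay":0,"az":0,"tx":0,"ty":0,"tz":-0.02,"claw":1},{"ax":0,"ay":0,"az":0,"tx":0,"ty":0,"tz":-0.02,"claw":1}]'; python3 go.py 0.542 0.349 0.065 183.2;python3 -c "
from h import *
s=snap('scene')['pixels'][120:260,270:470]
cv2.imwrite('pics/s9.png',cv2.resize(s,None,fx=4,fy=4)[:,:,::-1])"
```

```text
time: 10.7
tool_pos: [0.4927, 0.1092, 0.0688]
ee_rot: [-180.0, -0.4, -176.7]
wrist_force: [0.6, -0.1, -0.8]
finger_gap: 0.0491
t 10.7 pos [0.4927 0.1092 0.0688] rot [-180.     -0.35 -176.72] gap 0.0491 F [ 0.63 -0.15 -0.81]
shift [-0.063   0.2366  0.0033] turn [-0.0001 -0.0062  0.0014]
```

View pics/s9.png

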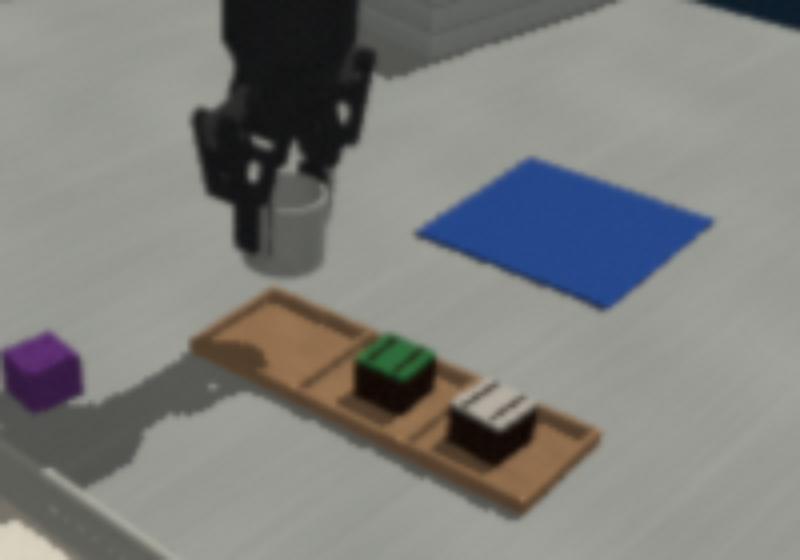

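```bash
python3 -m jog '[{"ax":0,"ay":0,"az":0,"tx":-0.004,"ty":0.018,"tz":0,"claw":1},{"ax":0,"ay":0,"az":0,"tx":-0.008,"ty":0.034,"tz":0,"claw":1},{"ax":0,"ay":0,"az":0,"tx":-0.01,"ty":0.038,"tz":0,"claw":1},{"ax":0,"ay":0,"az":0,"tx":-0.01,"ty":0.038,"tz":0,"claw":1},{"ax":0,"ay":0,"az":0,"tx":-0.01,"ty":0.038,"tz":0,"claw":1},{"ax":0,"ay":0,"az":0,"tx":-0.01,"ty":0.038,"tz":0,"claw":1},{"ax":0,"ay":0,"az":0,"tx":-0.007,"ty":0.022,"tz":0,"claw":1},{"ax":0,"ay":0,"az":0,"tx":-0.003,"ty":0.01,"tz":0,"claw":1}]'; python3 -m jog '[{"ax":0,"ay":0,"az":0,"tx":0,"ty":0,"tz":0,"claw":1},{"ax":0,"ay":0,"az":0,"tx":0,"ty":0,"tz":0.01,"claw":1},{"ax":0,"ay":0,"az":0,"tx":0,"ty":0,"tz":0.015,"claw":1},{"ax":0,"ay":0,"az":0,"tx":0,"ty":0,"tz":0.015,"claw":1},{"ax":0,"ay":0,"az":0,"tx":0,"ty":0,"tz":0.007,"claw":1},{"ax":0,"ay":0,"az":0,"tx":0,"ty":0,"tz":0,"claw":1},{"ax":0,"ay":0,"az":0,"tx":0,"ty":0,"tz":0,"claw":1},{"ax":0,"ay":0,"az":0,"tx":0,"ty":0,"tz":0,"claw":1}]';python3 go.py 0.542 0.349 0.012 183.2;python3 -c "
from h import *
s=snap('scene')['pixels'][100:240,290:490]
cv2.imwrite('pics/s10.png',cv2.resize(s,None,fx=4,fy=4)[:,:,::-1])"
```

```text
time: 11.55
tool_pos: [0.5417, 0.3504, 0.0674]
ee_rot: [-180.0, -0.3, -176.6]
wrist_force: [0.7, -0.4, -1.3]
finger_gap: 0.0496
time: 12.35
tool_pos: [0.543, 0.3487, 0.023]
ee_rot: [180.0, -0.1, -176.7]
wrist_force: [-0.2, -0.7, -0.5]
finger_gap: 0.0491
t 12.35 pos [0.543  0.3487 0.023 ] rot [ 1.7996e+02 -9.0000e-02 -1.7673e+02] gap 0.0491 F [-0.21 -0.7  -0.54]
shift [0.001  0.0004 0.011 ] turn [ 0.0006 -0.0015  0.0012]
```

View pics/s10.png

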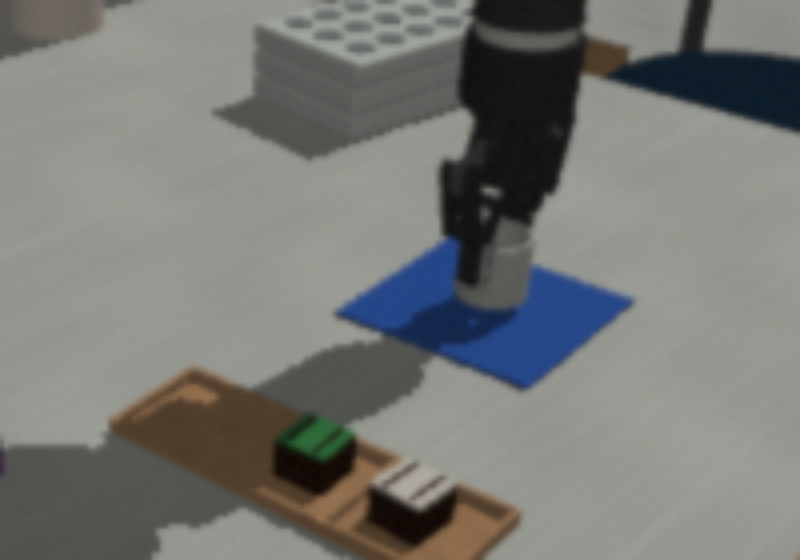

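```bash
python3 -m jog '[{"ax":0,"ay":0,"az":0,"tx":0,"ty":0,"tz":0.004,"claw":1},{"ax":0,"ay":0,"az":0,"tx":0,"ty":0,"tz":0.003,"claw":1},{"ax":0,"ay":0,"az":0,"tx":0,"ty":0,"tz":0.002,"claw":1},{"ax":0,"ay":0,"az":0,"tx":0,"ty":0,"tz":0.001,"claw":1},{"ax":0,"ay":0,"az":0,"tx":0,"ty":0,"tz":0.0005,"claw":1},{"ax":0,"ay":0,"az":0,"tx":0,"ty":0,"tz":0,"claw":1},{"ax":0,"ay":0,"az":0,"tx":0,"ty":0,"tz":0,"claw":1},{"ax":0,"ay":0,"az":0,"tx":0,"ty":0,"tz":0,"claw":1}]';python3 go.py 0.542 0.349 0.012 183.2
```

```text
time: 13.2
tool_pos: [0.5424, 0.3485, 0.012]
ee_rot: [180.0, -0.2, -176.7]
wrist_force: [-1.5, -0.8, 3.1]
finger_gap: 0.0488
t 13.2 pos [0.5424 0.3485 0.012 ] rot [ 1.7999e+02 -1.5000e-01 -1.7672e+02] gap 0.0488 F [-1.47 -0.81  3.09]
shift [0.0004 0.0005 0.    ] turn [ 0.0002 -0.0027  0.0015]
```

Contact on the mat (about 3 N). Release, then rise.

```bash
python3 -m jog '[{"ax":0,"ay":0,"az":0,"tx":0,"ty":0,"tz":0,"claw":-0.3},{"ax":0,"ay":0,"az":0,"tx":0,"ty":0,"tz":0,"claw":-0.7},{"ax":0,"ay":0,"az":0,"tx":0,"ty":0,"tz":0,"claw":-1},{"ax":0,"ay":0,"az":0,"tx":0,"ty":0,"tz":0,"claw":-1},{"ax":0,"ay":0,"az":0,"tx":0,"ty":0,"tz":0,"claw":-1},{"ax":0,"ay":0,"az":0,"tx":0,"ty":0,"tz":0,"claw":-1},{"ax":0,"ay":0,"az":0,"tx":0,"ty":0,"tz":-0.005,"claw":-1},{"ax":0,"ay":0,"az":0,"tx":0,"ty":0,"tz":-0.015,"claw":-1}]'; python3 -m jog '[{"ax":0,"ay":0,"az":0,"tx":0,"ty":0,"tz":-0.025,"claw":-1},{"ax":0,"ay":0,"az":0,"tx":0,"ty":0,"tz":-0.03,"claw":-1},{"ax":0,"ay":0,"az":0,"tx":0,"ty":0,"tz":-0.04,"claw":-1},{"ax":0,"ay":0,"az":0,"tx":0,"ty":0,"tz":-0.02,"claw":-1},{"ax":0,"ay":0,"az":0,"tx":0,"ty":0,"tz":0,"claw":-1},{"ax":0,"ay":0,"az":0,"tx":0,"ty":0,"tz":0,"claw":-1},{"ax":0,"ay":0,"az":0,"tx":0,"ty":0,"tz":0,"claw":-1},{"ax":0,"ay":0,"az":0,"tx":0,"ty":0,"tz":0,"claw":-1}]';python3 go.py 0.484 -0.212 0.12 169.4;python3 - <<'E'
from h import *
s=snap('scene'); cv2.imwrite('pics/s11.png',cv2.resize(s['pixels'][100:240,290:490],None,fx=4,fy=4)[:,:,::-1])
for t,z in (('tool_mat',.004),('ring_cutter',.0265)):
  for d in silhouettes('scene',t): u,v=d['box'][:2]; print(t,d['p'],d['box'],back(s,u,v,z))
s=snap('top')
im=s['pixels']
hsv=cv2.cvtColor(im,cv2.COLOR_RGB2HSV)
m=cv2.inRange(hsv,(5,170,90),(18,255,255)); m[:185]=0;m[230:]=0;m[:,:405]=0;m[:,480:]=0
ys,xs=np.where(m); R=cv2.minAreaRect(np.c_[xs,ys].astype(np.float32)); print(R,back(s,xs.mean(),ys.mean(),.031),back(s,*R[0],.031))
E
```

```text
time: 14.0
tool_pos: [0.5408, 0.3477, 0.0303]
ee_rot: [-179.9, -0.4, -176.7]
wrist_force: [0.7, -0.0, -0.6]
finger_gap: 0.0854
time: 14.8
tool_pos: [0.5417, 0.3479, 0.1446]
ee_rot: [-179.9, -0.4, -176.7]
wrist_force: [0.2, -0.4, 0.2]
finger_gap: 0.0854
t 14.8 pos [0.5417 0.3479 0.1446] rot [-179.92   -0.36 -176.72] gap 0.0854 F [ 0.21 -0.4   0.24]
shift [ 0.0894 -0.5557  0.0259] turn [-0.0022 -0.0061  0.2422]
tool_mat 0.57 [411.9, 177.1, 76.2, 33.1] [0.54826186 0.34355645 0.004     ]
ring_cutter 0.86 [412.2, 170.7, 19.3, 22.3] [0.54914925 0.33876101 0.0265    ]
((434.2692565917969, 205.65386962890625), (14.512594223022461, 14.120361328125), 11.309932708740234) [ 0.48337616 -0.21137108  0.031     ] [ 0.48335504 -0.21132965  0.031     ]
```

View pics/s11.png

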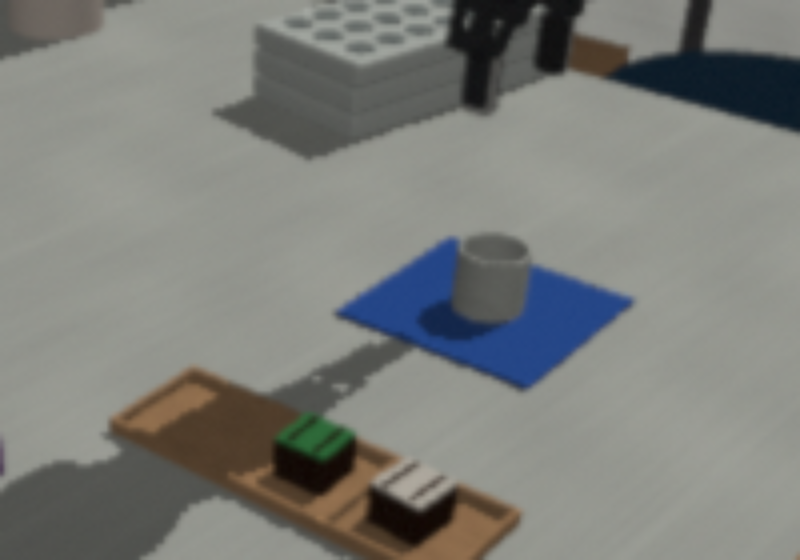

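The ring stands upright near the centre of the mat. Now over to the pan.

```bash
python3 -m jog '[{"ax":0,"ay":-0.006,"az":0,"tx":0.003,"ty":-0.02,"tz":0,"claw":-1},{"ax":0,"ay":0,"az":0,"tx":0.006,"ty":-0.035,"tz":0,"claw":-1},{"ax":0,"ay":0,"az":0,"tx":0.006,"ty":-0.04,"tz":0,"claw":-1},{"ax":0,"ay":0,"az":0,"tx":0.006,"ty":-0.04,"tz":0,"claw":-1},{"ax":0,"ay":0,"az":0,"tx":0.006,"ty":-0.04,"tz":0,"claw":-1},{"ax":0,"ay":0,"az":0,"tx":0.006,"ty":-0.04,"tz":0,"claw":-1},{"ax":0,"ay":0,"az":0,"tx":0.006,"ty":-0.04,"tz":0,"claw":-1},{"ax":0,"ay":0,"az":0,"tx":0.006,"ty":-0.04,"tz":0,"claw":-1}]'; python3 -m jog '[{"ax":0,"ay":0,"az":0,"tx":0.007,"ty":-0.04,"tz":0,"claw":-1},{"ax":0,"ay":0,"az":0,"tx":0.007,"ty":-0.04,"tz":0,"claw":-1},{"ax":0,"ay":0,"az":0,"tx":0.007,"ty":-0.04,"tz":0,"claw":-1},{"ax":0,"ay":0,"az":0,"tx":0.007,"ty":-0.04,"tz":0,"claw":-1},{"ax":0,"ay":0,"az":0.08,"tx":0.007,"ty":-0.04,"tz":0,"claw":-1},{"ax":0,"ay":0,"az":0.08,"tx":0.008,"ty":-0.035,"tz":0,"claw":-1},{"ax":0,"ay":0,"az":0.08,"tx":0,"ty":0,"tz":0,"claw":-1},{"ax":0,"ay":0,"az":0,"tx":0,"ty":0,"tz":0,"claw":-1}]';python3 go.py 0.4835 -0.2115 0.08 169.4;python3 - <<'E'
from h import *
s=snap('wrist','w12.png')
for d in silhouettes('wrist','orange_choc'): u,v=d['box'][:2]; print(d['p'],d['box'],back(s,u,v,.031,True))
im=s['pixels']; hsv=cv2.cvtColor(im,cv2.COLOR_RGB2HSV)
m=cv2.inRange(hsv,(3,170,60),(18,255,255)); m=cv2.morphologyEx(m,cv2.MORPH_CLOSE,np.ones((5,5)))
n,l,st,ce=cv2.connectedComponentsWithStats(m)
for i in range(1,n):
  if st[i,4]>80:
    ys,xs=np.where(l==i); P=np.array([back(s,u,v,.031,True)[:2]*1000 for u,v in zip(xs,ys)],np.float32)
    R=cv2.minAreaRect(P); print(st[i],R)
E
```

```text
time: 15.8
tool_pos: [0.5142, 0.0499, 0.1464]
ee_rot: [-180.0, 0.2, -176.7]
wrist_force: [0.9, -0.9, -0.3]
finger_gap: 0.0853
time: 16.6
tool_pos: [0.4818, -0.1862, 0.1461]
ee_rot: [179.9, 0.1, 169.4]
wrist_force: [-0.0, 0.7, 0.2]
finger_gap: 0.0854
t 16.6 pos [ 0.4818 -0.1862  0.1461] rot [1.7994e+02 1.4000e-01 1.6939e+02] gap 0.0854 F [-0.04  0.7   0.22]
shift [-0.0061 -0.0247  0.0661] turn [ 0.0011  0.0024 -0.0002]
0.96 [327.6, 24.8, 57.5, 49.5] [ 0.33859829 -0.14923025  0.031     ]
0.89 [202.5, 23.3, 46.2, 45.4] [ 0.3103972  -0.25435344  0.031     ]
0.77 [467.1, 109.8, 47.0, 38.9] [ 0.42796603 -0.0373144   0.031     ]
0.59 [285.9, 197.9, 41.5, 44.3] [ 0.47902375 -0.21208235  0.031     ]
```

View pics/w12.png

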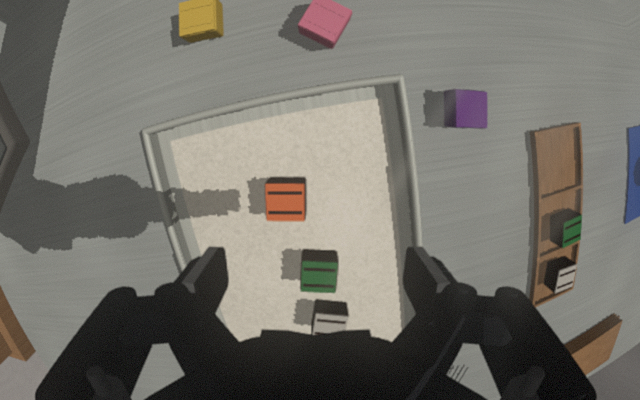

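```bash
python3 - <<'E'
from h import *
s=snap('wrist'); im=s['pixels']; print(im[192,286])
r,g,b=[im[:,:,i].astype(int) for i in range(3)]
m=((r>1.6*g)&(r>90)&(r>2.2*b)).astype(np.uint8); m[:150]=0;m[250:]=0;m[:,:240]=0;m[:,330:]=0
ys,xs=np.where(m); P=np.array([back(s,u,v,.031,True)[:2]*1000 for u,v in zip(xs,ys)],np.float32)
R=cv2.minAreaRect(P); print(len(xs),R, P.mean(0))
E
python3 go.py 0.4835 -0.2115 0.08 169.4
```

```text
[66 55 46]
1211 ((482.1671447753906, -214.0313720703125), (33.73401641845703, 32.999935150146484), 79.37244415283203) [ 481.72604 -213.62782]
t 16.75 pos [ 0.4824 -0.1846  0.1463] rot [1.7994e+02 1.6000e-01 1.6965e+02] gap 0.0853 F [-0.11 -0.46  0.73]
shift [-0.0058 -0.0264  0.0662] turn [0.001  0.0027 0.0044]
```

```bash
python3 -m jog '[{"ax":0,"ay":0,"az":0.004,"tx":-0.002,"ty":-0.014,"tz":0,"claw":-1},{"ax":0,"ay":0,"az":0,"tx":-0.002,"ty":-0.014,"tz":0.01,"claw":-1},{"ax":0,"ay":0,"az":0,"tx":0,"ty":0,"tz":0.03,"claw":-1},{"ax":0,"ay":0,"az":0,"tx":0,"ty":0,"tz":0.03,"claw":-1},{"ax":0,"ay":0,"az":0,"tx":0,"ty":0,"tz":0.015,"claw":-1},{"ax":0,"ay":0,"az":0,"tx":0,"ty":0,"tz":0,"claw":-1},{"ax":0,"ay":0,"az":0,"tx":0,"ty":0,"tz":0,"claw":-1},{"ax":0,"ay":0,"az":0,"tx":0,"ty":0,"tz":0,"claw":-1}]'; python3 go.py 0.4825 -0.213 0.004 169.4
python3 - <<'E'
from h import *
s=snap('wrist','w13.png'); im=s['pixels']
r,g,b=[im[:,:,i].astype(int) for i in range(3)]
m=((r>1.6*g)&(r>70)&(r>2.2*b)).astype(np.uint8); m[:120]=0;m[:,:240]=0;m[:,400:]=0;m[290:]=0
ys,xs=np.where(m); P=np.array([back(s,u,v,.031,True)[:2]*1000 for u,v in zip(xs,ys)],np.float32)
print(len(xs),cv2.minAreaRect(P), P.mean(0))
E
```

```text
time: 17.55
tool_pos: [0.4827, -0.2142, 0.0632]
ee_rot: [-180.0, 0.3, 169.3]
wrist_force: [0.5, -0.4, -0.3]
finger_gap: 0.0855
t 17.55 pos [ 0.4827 -0.2142  0.0632] rot [-179.97    0.34  169.3 ] gap 0.0855 F [ 0.5  -0.43 -0.26]
shift [0.0007 0.0012 0.0592] turn [-0.0005  0.006  -0.0017]
2082 ((482.3001403808594, -214.2715606689453), (33.97037887573242, 33.682071685791016), 79.14976501464844) [ 480.66095 -213.26805]
```

View pics/w13.png

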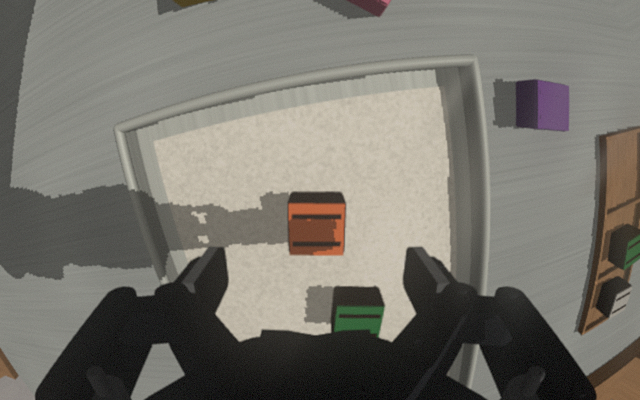

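The orange choc is centred and square between the jaws, at (317,223). Descend and close.

```bash
python3 -m jog '[{"ax":0,"ay":0.004,"az":0,"tx":0.0005,"ty":0,"tz":0.015,"claw":-1},{"ax":0,"ay":0,"az":0,"tx":0,"ty":0,"tz":0.02,"claw":-1},{"ax":0,"ay":0,"az":0,"tx":0,"ty":0,"tz":0.016,"claw":-1},{"ax":0,"ay":0,"az":0,"tx":0,"ty":0,"tz":0.006,"claw":-1},{"ax":0,"ay":0,"az":0,"tx":0,"ty":0,"tz":0,"claw":-1},{"ax":0,"ay":0,"az":0,"tx":0,"ty":0,"tz":0,"claw":-0.3},{"ax":0,"ay":0,"az":0,"tx":0,"ty":0,"tz":0,"claw":0},{"ax":0,"ay":0,"az":0,"tx":0,"ty":0,"tz":0,"claw":0.05}]'; python3 go.py 0.4825 -0.213 0.004 169.4;python3 -c "
from h import *
s=snap('scene')['pixels'][200:310,170:330]
cv2.imwrite('pics/s14.png',cv2.resize(s,None,fx=5,fy=5)[:,:,::-1])"
```

```text
time: 18.4
tool_pos: [0.4817, -0.2137, 0.0054]
ee_rot: [180.0, 0.0, 169.3]
wrist_force: [0.2, 0.3, -1.0]
finger_gap: 0.044
t 18.4 pos [ 0.4817 -0.2137  0.0054] rot [1.800e+02 5.000e-02 1.693e+02] gap 0.044 F [ 0.24  0.3  -0.98]
shift [-0.0006  0.0008  0.0014] turn [ 0.      0.0008 -0.0017]
```

View pics/s14.png

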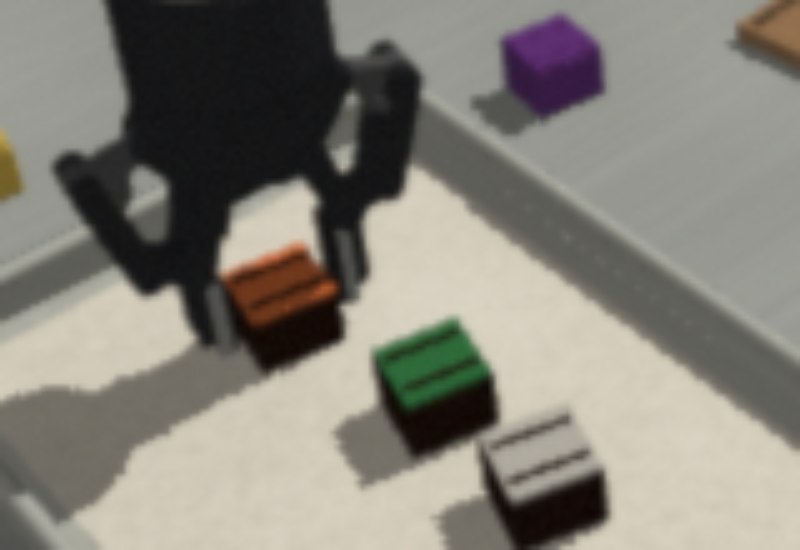

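```bash
python3 -m jog '[{"ax":0,"ay":0,"az":0,"tx":0,"ty":0,"tz":0,"claw":0.3},{"ax":0,"ay":0,"az":0,"tx":0,"ty":0,"tz":0,"claw":1},{"ax":0,"ay":0,"az":0,"tx":0,"ty":0,"tz":0,"claw":1},{"ax":0,"ay":0,"az":0,"tx":0,"ty":0,"tz":0,"claw":1},{"ax":0,"ay":0,"az":0,"tx":0,"ty":0,"tz":-0.005,"claw":1},{"ax":0,"ay":0,"az":0,"tx":0,"ty":0,"tz":-0.015,"claw":1},{"ax":0,"ay":0,"az":0,"tx":0,"ty":0,"tz":-0.03,"claw":1},{"ax":0,"ay":0,"az":0,"tx":0,"ty":0,"tz":-0.03,"claw":1}]'; python3 go.py 0.501 0.105 0.08 183.2;python3 -c "
from h import *
s=snap('scene')['pixels'][180:310,170:330]
cv2.imwrite('pics/s15.png',cv2.resize(s,None,fx=4,fy=4)[:,:,::-1])"
```

```text
time: 19.25
tool_pos: [0.4794, -0.2123, 0.0834]
ee_rot: [179.9, -0.3, 169.3]
wrist_force: [1.1, -1.2, 0.1]
finger_gap: 0.0348
t 19.25 pos [ 0.4794 -0.2123  0.0834] rot [179.87  -0.3  169.3 ] gap 0.0348 F [ 1.15 -1.17  0.06]
shift [0.0377 0.3158 0.0044] turn [ 0.003  -0.005  -0.2427]
```

View pics/s15.png

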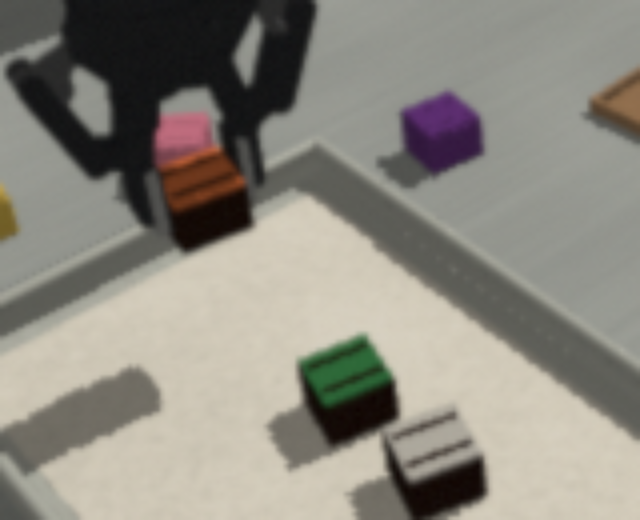

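```bash
cat > tray.py <<'E'
from h import *
from scipy.optimize import least_squares
def mod(q):
    c,s_=np.cos(q[2]),np.sin(q[2])
    return lambda x,y,z: np.array([q[0]+c*x-s_*y,q[1]+s_*x+c*y,z])
E
python3 - <<'E'
from tray import *
q=[.579,.1087,np.radians(3.2)]; M=mod(q)
out=[]
for n,(x0,y0,x1,y1),k in (('top',(275,105,335,225),5),('scene',(305,180,430,255),6)):
    s=snap(n); c=cv2.resize(s['pixels'][y0:y1,x0:x1][:,:,::-1].copy(),None,fx=k,fy=k,interpolation=cv2.INTER_CUBIC)
    def L(pts,col):
        a=np.array([(proj(s,M(*p))-[x0,y0]+.5)*k for p in pts]).astype(np.int32); cv2.polylines(c,[a],True,col,1)
    L([(-.119,-.041,.01),(.119,-.041,.01),(.119,.041,.01),(-.119,.041,.01)],(0,0,255))
    for px in (-.078,0,.078): L([(px-.037,-.037,.003),(px+.037,-.037,.003),(px+.037,.037,.003),(px-.037,.037,.003)],(0,255,255))
    cv2.imwrite('pics/tr_%s.png'%n,c)
E
```

```text
(no output)
```

View pics/tr_top.png

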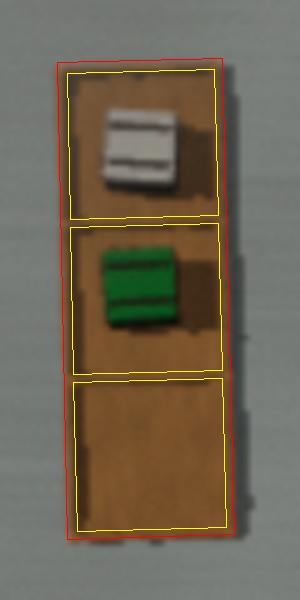

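View pics/tr_scene.png

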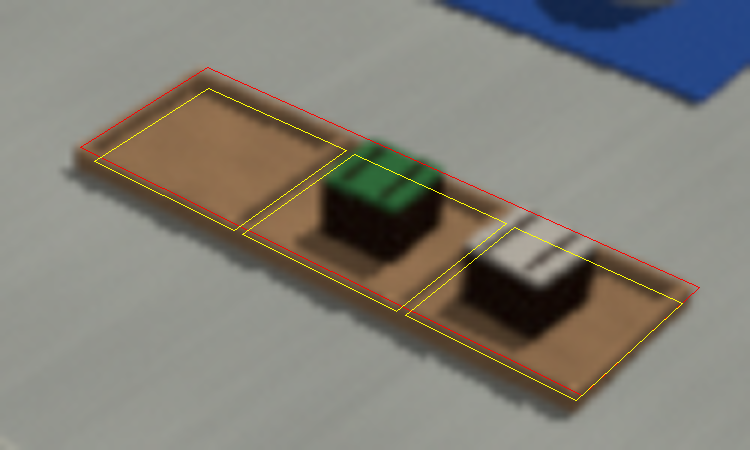

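The tray model fits the top view well, and the scene view to about 3 mm. The cleared pocket is centred at about (0.5015, 0.1035). Carry it there.

```bash
python3 -m jog '[{"ax":0,"ay":-0.005,"az":0,"tx":0.002,"ty":0.02,"tz":0,"claw":1},{"ax":0,"ay":0,"az":0,"tx":0.005,"ty":0.038,"tz":0,"claw":1},{"ax":0,"ay":0,"az":0,"tx":0.005,"ty":0.04,"tz":0,"claw":1},{"ax":0,"ay":0,"az":0,"tx":0.005,"ty":0.04,"tz":0,"claw":1},{"ax":0,"ay":0,"az":0,"tx":0.005,"ty":0.04,"tz":0,"claw":1},{"ax":0,"ay":0,"az":0,"tx":0.005,"ty":0.04,"tz":0,"claw":1},{"ax":0,"ay":0,"az":0,"tx":0.005,"ty":0.04,"tz":0,"claw":1},{"ax":0,"ay":0,"az":0,"tx":0.005,"ty":0.03,"tz":0,"claw":1}]'; python3 -m jog '[{"ax":0,"ay":0,"az":-0.06,"tx":0,"ty":0.01,"tz":0,"claw":1},{"ax":0,"ay":0,"az":-0.08,"tx":0,"ty":0.005,"tz":0,"claw":1},{"ax":0,"ay":0,"az":-0.06,"tx":0,"ty":0,"tz":0,"claw":1},{"ax":0,"ay":0,"az":-0.043,"tx":0,"ty":0,"tz":0,"claw":1},{"ax":0,"ay":0,"az":0,"tx":0,"ty":0,"tz":0,"claw":1},{"ax":0,"ay":0,"az":0,"tx":0,"ty":0,"tz":0,"claw":1},{"ax":0,"ay":0,"az":0,"tx":0,"ty":0,"tz":0,"claw":1},{"ax":0,"ay":0,"az":0,"tx":0,"ty":0,"tz":0,"claw":1}]';python3 go.py 0.5015 0.1035 0.03 183.2
```

```text
time: 20.2
tool_pos: [0.4963, 0.0788, 0.0823]
ee_rot: [180.0, 0.0, 169.4]
wrist_force: [0.3, 0.0, -0.4]
finger_gap: 0.0348
time: 21.0
tool_pos: [0.5004, 0.0912, 0.0841]
ee_rot: [-180.0, 0.2, -176.8]
wrist_force: [0.5, 0.1, -0.3]
finger_gap: 0.0347
t 21.0 pos [0.5004 0.0912 0.0841] rot [-179.99    0.19 -176.81] gap 0.0347 F [ 0.45  0.07 -0.25]
shift [-0.0016  0.0122  0.0541] turn [-0.0002  0.0034 -0.0002]
```

```bash
python3 -m jog '[{"ax":0,"ay":0.002,"az":0,"tx":-0.001,"ty":0.006,"tz":0,"claw":1},{"ax":0,"ay":0,"az":0,"tx":-0.001,"ty":0.006,"tz":0,"claw":1},{"ax":0,"ay":0,"az":0,"tx":0,"ty":0,"tz":0.015,"claw":1},{"ax":0,"ay":0,"az":0,"tx":0,"ty":0,"tz":0.02,"claw":1},{"ax":0,"ay":0,"az":0,"tx":0,"ty":0,"tz":0.015,"claw":1},{"ax":0,"ay":0,"az":0,"tx":0,"ty":0,"tz":0.005,"claw":1},{"ax":0,"ay":0,"az":0,"tx":0,"ty":0,"tz":0,"claw":1},{"ax":0,"ay":0,"az":0,"tx":0,"ty":0,"tz":0,"claw":1}]';python3 go.py 0.5015 0.1035 0.0055 183.2;python3 - <<'E'
from tray import *
s=snap('scene'); cv2.imwrite('pics/s16.png',cv2.resize(s['pixels'][130:260,300:440],None,fx=4,fy=4)[:,:,::-1])
snap('wrist','w16.png')
E
```

```text
time: 21.8
tool_pos: [0.5026, 0.1037, 0.0302]
ee_rot: [-180.0, 0.2, -176.8]
wrist_force: [0.9, -0.6, 0.2]
finger_gap: 0.0346
t 21.8 pos [0.5026 0.1037 0.0302] rot [-179.99    0.18 -176.77] gap 0.0346 F [ 0.85 -0.55  0.16]
shift [ 0.0012 -0.0001  0.0247] turn [-0.0001  0.0031  0.0006]
```

View pics/s16.png

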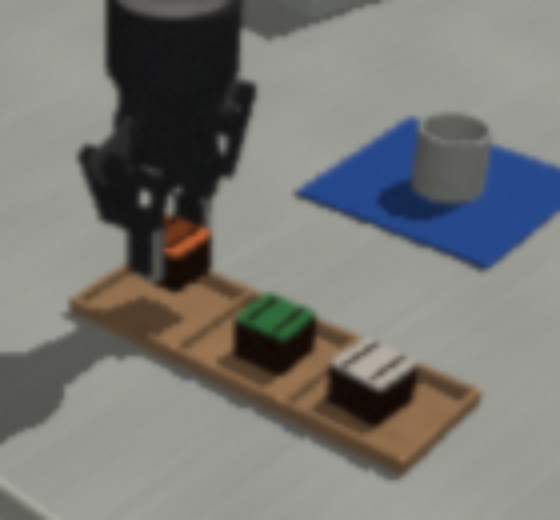

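View pics/w16.png

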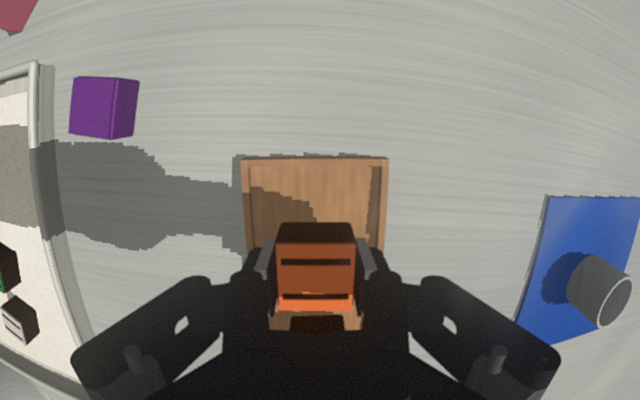

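The held choc (columns 277–356) is centred on the tray width (240–389) and square to it. Lower it the last 25 mm.

```bash
python3 -m jog '[{"ax":0,"ay":0.002,"az":0,"tx":0.001,"ty":0,"tz":0.006,"claw":1},{"ax":0,"ay":0,"az":0,"tx":0,"ty":0,"tz":0.007,"claw":1},{"ax":0,"ay":0,"az":0,"tx":0,"ty":0,"tz":0.006,"claw":1},{"ax":0,"ay":0,"az":0,"tx":0,"ty":0,"tz":0.003,"claw":1},{"ax":0,"ay":0,"az":0,"tx":0,"ty":0,"tz":0.001,"claw":1},{"ax":0,"ay":0,"az":0,"tx":0,"ty":0,"tz":0.001,"claw":1},{"ax":0,"ay":0,"az":0,"tx":0,"ty":0,"tz":0,"claw":1},{"ax":0,"ay":0,"az":0,"tx":0,"ty":0,"tz":0,"claw":1}]';python3 go.py 0.5015 0.1035 0.0055 183.2
```

```text
time: 22.7
tool_pos: [0.5014, 0.1034, 0.0057]
ee_rot: [-180.0, 0.0, -176.8]
wrist_force: [-0.2, 0.6, -0.0]
finger_gap: 0.0345
t 22.7 pos [0.5014 0.1034 0.0057] rot [-1.7999e+02  4.0000e-02 -1.7678e+02] gap 0.0345 F [-0.17  0.63 -0.03]
shift [-0.0001  0.0001  0.0002] turn [-0.0002  0.0007  0.0004]
```

```bash
python3 -m jog '[{"ax":0,"ay":0,"az":0,"tx":0,"ty":0,"tz":0.0005,"claw":1},{"ax":0,"ay":0,"az":0,"tx":0,"ty":0,"tz":0.0005,"claw":1},{"ax":0,"ay":0,"az":0,"tx":0,"ty":0,"tz":0,"claw":1},{"ax":0,"ay":0,"az":0,"tx":0,"ty":0,"tz":0,"claw":1},{"ax":0,"ay":0,"az":0,"tx":0,"ty":0,"tz":0,"claw":1},{"ax":0,"ay":0,"az":0,"tx":0,"ty":0,"tz":0,"claw":1},{"ax":0,"ay":0,"az":0,"tx":0,"ty":0,"tz":0,"claw":1},{"ax":0,"ay":0,"az":0,"tx":0,"ty":0,"tz":0,"claw":1}]'
```

```text
time: 23.5
tool_pos: [0.5015, 0.1034, 0.0054]
ee_rot: [-180.0, 0.1, -176.8]
wrist_force: [-1.8, -0.7, 6.0]
finger_gap: 0.0348
```

Seated (6 N up). Release and rise.

```bash
python3 -m jog '[{"ax":0,"ay":0,"az":0,"tx":0,"ty":0,"tz":0,"claw":0.0},{"ax":0,"ay":0,"az":0,"tx":0,"ty":0,"tz":0,"claw":-0.3},{"ax":0,"ay":0,"az":0,"tx":0,"ty":0,"tz":0,"claw":-0.5},{"ax":0,"ay":0,"az":0,"tx":0,"ty":0,"tz":0,"claw":-0.5},{"ax":0,"ay":0,"az":0,"tx":0,"ty":0,"tz":-0.005,"claw":-0.6},{"ax":0,"ay":0,"az":0,"tx":0,"ty":0,"tz":-0.015,"claw":-0.7},{"ax":0,"ay":0,"az":0,"tx":0,"ty":0,"tz":-0.025,"claw":-1},{"ax":0,"ay":0,"az":0,"tx":0,"ty":0,"tz":-0.03,"claw":-1}]';python3 -m jog '[{"ax":0,"ay":0,"az":0,"tx":0,"ty":0,"tz":-0.03,"claw":-1},{"ax":0,"ay":0,"az":0,"tx":0.02,"ty":-0.03,"tz":-0.02,"claw":-1},{"ax":0,"ay":0,"az":0,"tx":0.03,"ty":-0.04,"tz":0,"claw":-1},{"ax":0,"ay":0,"az":0,"tx":0.03,"ty":-0.04,"tz":0,"claw":-1},{"ax":0,"ay":0,"az":0,"tx":0.02,"ty":-0.03,"tz":0,"claw":-1},{"ax":0,"ay":0,"az":0,"tx":0,"ty":0,"tz":0,"claw":-1},{"ax":0,"ay":0,"az":0,"tx":0,"ty":0,"tz":0,"claw":-1},{"ax":0,"ay":0,"az":0,"tx":0,"ty":0,"tz":0,"claw":-1}]'
python3 - <<'E'
from tray import *
s=snap('scene','s17.png'); t=snap('top')
cv2.imwrite('pics/t17.png',cv2.resize(t['pixels'][100:230,160:340],None,fx=4,fy=4)[:,:,::-1])
im=t['pixels']; r,g,b=[im[:,:,i].astype(int) for i in range(3)]
m=((r>2.3*g)&(r>100)); m[:180]=0;m[225:]=0;m[:,:280]=0;m[:,330:]=0
ys,xs=np.where(m); P=np.array([back(t,u,v,.031)[:2]*1000 for u,v in zip(xs,ys)],np.float32)
print(len(xs)); R=cv2.minAreaRect(P); print(R); print('tray frame',[(np.cos(.0558)*(x-579)+np.sin(.0558)*(y-108.7),-np.sin(.0558)*(x-579)+np.cos(.0558)*(y-108.7)) for x,y in (R[0],P.mean(0))])
for d in silhouettes('top','ring_cutter'): print('ring',d['p'],d['box'],back(t,*d['box'][:2],.049))
E
```

```text
time: 24.3
tool_pos: [0.4998, 0.1033, 0.0792]
ee_rot: [-180.0, -0.2, -176.8]
wrist_force: [0.3, -0.2, 0.2]
finger_gap: 0.0856
time: 25.1
tool_pos: [0.4096, -0.0415, 0.1298]
ee_rot: [180.0, 0.0, -176.7]
wrist_force: [0.4, 0.8, -0.4]
finger_gap: 0.0855
184
((503.7908020019531, 104.26498413085938), (31.4362850189209, 33.80757522583008), 1.661039113998413)
tray frame [(np.float64(-75.33948667326987), np.float64(-0.23361737336743538)), (np.float64(-74.90798240550444), np.float64(-0.07683271718491547))]
ring 0.67 [203.4, 176.7, 21.9, 24.7] [0.53538734 0.34171989 0.049     ]
```

View pics/t17.png

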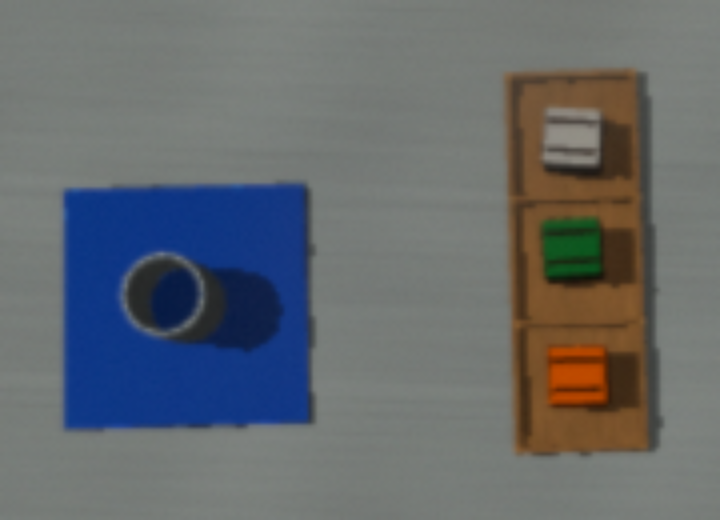

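View pics/s17.png

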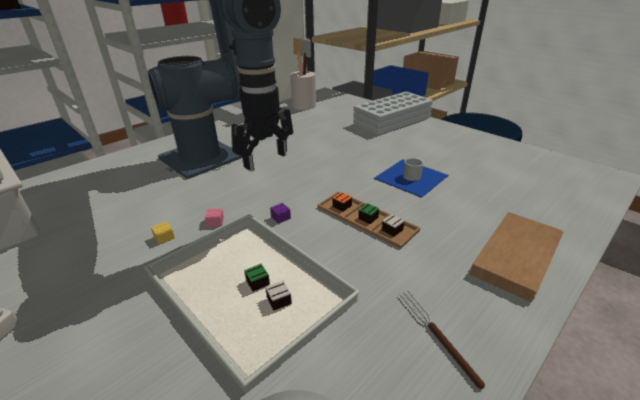

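The orange choc sits square in its pocket, about 3 mm off centre, and the ring stands on the mat. The other chocolates haven't moved and the arm is clear, so I'm handing in.

```bash
python3 -c "
from station import hand_in; print(hand_in())"
```

```text
the job is handed in; nothing more can be done
None
```

I moved the ring cutter to the blue mat and set the orange-topped chocolate in the pocket it left, then handed the job in at about 25 s of the 54 s allowed. No verdict is reported.

**Last checks:**
- **Orange chocolate:** it lies flat in the cleared pocket, about 3 mm off centre along the tray and under 1 mm across it, and square to the tray within about 2°.
- **Ring cutter:** it stands upright, within roughly 10 mm of the mat's centre.
- **Lowering:** both were lowered to contact before release; the wrist force read 3 N for the ring and 6 N for the chocolate.
- **Other chocolates:** the four others show no visible movement in the pictures, but I did not measure this.
- **Robot:** it was open and clear of everything at hand-in.

**What went wrong or disagreed:**
- **First grasp missed:** the first close on the ring caught nothing (the gap went to 0), and the ring stayed where it was.
- **Fingertip position:** the wrist and scene pictures put the fingertips about 6 mm (shut) to 20 mm (open) behind the reported TCP, against the stated 25 mm ahead. I used the pictures for depth, and both later grasps held.
- **Tray position:** the scene camera put the tray about 3 mm off from where the top camera did, so I aimed between the two.

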